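# Lock, ballast and load a small dumbbell tree

## Robot

A 7-joint arm with a two-finger parallel gripper is mounted at the origin on the work surface. World frame = base frame: x ahead of the robot, y to its left, z up, the work surface at z = 0. Lengths are in m, angles in rad, forces in N, time in s.
With the tool pointing down it reaches from about 0.425 to 0.875 m from the base axis. Payload 4.7 kg.
Tool frame: the origin (TCP) lies on the centre line of the jaws, within the pads' length; the fingertips stand ahead of it and the grasp point (between the pads) lies 2 mm behind it (nose_length is the z of the fingertips in the tool frame, in m); z points along the fingers, y is the line along which they close (so a half turn about z gives the same grasp; the last joint's range is limited). The gripper opens to 87 mm and grips with 3 to 60 N. Pads are 19 mm wide; open, the fingers measure 117 mm over their backs; the gripper's body (75 mm by 190 mm) begins 51 mm behind the grasp point.
Start: joints at [1.333, 0.321, -0.07, 1.45, 0.023, 1.371, -0.057], TCP at [0.162, -0.63, 0.24] pointing down, gripper open.
Joint ranges: [-2.86, 2.86], [-0.3, 2.09], [-1.38, 1.24], [0.06, 2.45], [-1.56, 4.7], [0.09, 2.05], [-2.69, 2.69]. Speed limits (rad/s): [2.57, 2.57, 3.14, 3.14, 3.14, 3.14, 3.14].

## Interface

Orientations are given as a rotation vector (axis times angle).
In Python, from bench import * gives the robot as it stands.
- The arm moves only by the tool send_rows, never from a script. Its arguments are lists of equal length, an entry for each row: "xyz": the shift along the tool's x, y, z in mm, a list of three; "dr": the turn, a rotation vector about the tool's x, y, z in rad, a list of three. A call has exactly 10 rows; each row is the pose to reach, as a shift and turn from the pose commanded when the call began, along the tool's axes at that moment; what a row does not reach only later rows make up. A row lasts 1/12 s, in which the tool goes at most 41.7 mm and 7.16 degrees, less where a joint would pass 70% of its speed; a pose out of reach is approached as far as the arm can. A call with a gripper value outside its range is refused whole. "jaw" is the finger opening in mm, from 0 to 87, set as the call begins (left out, the last holds). The fingers move at their own pace and stop on an object; "grip_force" is the grip in N (left out, the last holds). Time passes only in rows, so rows that repeat a pose let the fingers close, or fill a call up. It gives the time, the measured TCP pose, the force, the opening and the grip force at its end, in the units of the state.
- get_state(): the state, without advancing time (a new reading comes with each control period).
- get_image(name): name is "scene" or "top" or "wrist"; returns the picture (420x560x3 uint8, red, green, blue); there is no depth.
- calibration(name): a dict with "vfov" (degrees; the focal length in pixels is half the picture's height over the tangent of half this angle, whatever the lens; pixels are square), "cx", "cy" (the principal point, pixels), "rvec" (rotation vector, rad) and "tvec" (3), from world to camera coordinates, as OpenCV has them; the wrist camera has in their place "hand_eye" (4x4, takes a point from camera to tool coordinates, whose origin is the TCP and whose axes are the flange's). Camera axes: x right, y down, z forward; pixel columns grow to the right and rows downward; lengths in m; the calibration is good to about 2 mm. The wrist camera is an equidistant fisheye: a pixel r from the principal point sees the ray r / f radians off the axis. A picture is of the moment at which its call begins: read the wrist's pose just before it. calibration takes no time and is no camera call.
- close_job(): hands the job in; it is judged then, once.
The state is a dict: "time": time; "joint_positions": joint angles; "qd": joint speeds; "joint_torque": joint torques, N m; "position": TCP position; "tool_rot": TCP orientation; "ft_force": force on the tool from outside, world axes, zero at the start; "torque": the same for the moment, N m; "grip_width": opening from 0.0 (shut) to 1.0 (fully open); "grip_force": force on a finger pad.
Only numpy, scipy, OpenCV 4.12 (cv2) and the standard library are available. Lean on these libraries where they do the work, as an engineer would, in place of code of your own. Each camera call takes 0.05 s, during which the arm holds its last target. There are 200 camera calls.

## Task

Get the small dumbbell tree ready for use: turn the knob on top of its post clockwise to its stop to lock the post, tip all the iron balls from the scoop into the ballast pan on the tree's base, and stand the empty scoop upright back on the crate top. Only when the post is locked and the ballast is in, hang every dumbbell standing on the crate top upright in the tree's slotted arm, going in at the arm's open end and sliding along so that the first is fully home against the stop plate and each next one is close up to the one before. Leave the bottle, the cone and the grip trainer where they are.

Things in the scene. Friction and masses are not known exactly. Their poses are not given: they have to be found in the camera images.
- rail_stop (a point): On the centre line of the fixed black dumbbell tree's arm, level with the tops of its two rails (120 mm above the crate top), at the face of the stop plate that closes the slot. Axes are the tree's, z up. The arm runs from here along the tree's -y. Stop plate 74 mm wide, 26 mm above the rails. The 46 mm square post, 148 mm tall, knob on top, is 45 mm from here along +y.
- rail_open (a point): Open end of the arm: on its centre line, level with the rail tops, 240 mm from rail_stop along the tree's -y. Dumbbells can enter the slot only here. The arm is two flat rails 18 mm wide and 10 mm thick with a 34 mm slot between them (70 mm overall). Below lies the tree's 160 mm wide, 8 mm thick base plate, ending 15 mm beyond here. Axes as rail_stop.
- pan_in (a point): Centre of the inner floor (rubber, 13 mm above the crate top) of the square open ballast pan on the tree's base beyond the post, 170 mm from rail_stop along the tree's +y. Inside 150 mm by 150 mm, walls 4 mm thick, rim 53 mm above the crate top. Axes as rail_stop.
- lock_grip (a point): Centre of the bar grip of the black clamping knob (radius 24 mm) on top of the tree's post: on its vertical axis, at the height to grip it. At lock = 0 the bar lies along the tree's x axis. This point turns with the knob; its x axis runs along the bar.
- lock (a joint): Angle of the clamping knob (rad): grows as it is turned clockwise seen from above. Starts between 0 and 0.3; the stop (post locked) is at 1.3, and beyond 1.15 the post is locked. Light friction (0.05 N m); it stays where it is left.
- scoop_grip (a point): Centre of the wooden cross handle of the steel scoop, 89 mm above its underside. Axes are the scoop's: z up, mouth towards -x; the handle runs along y (88 mm long, 12 mm thick, 22 mm high) between two uprights. Pan 98 mm long, 90 mm wide, walls 50 mm high, back wall 62 mm behind the handle. 0.25 kg empty, 0.73 kg full. To be emptied and stood back on the crate top.
- scoop_lip (a point): Middle of the scoop's front lip, 74 mm from the handle's centre along the scoop's -x and 63 mm below it. A ramp rises to it from the floor at 30 degrees, so with the scoop tipped mouth-down about its y axis the balls begin to roll out at about 35 degrees; all leave by about 50 degrees. Axes as scoop_grip.
- ball1_center (a point): Centre of an iron ballast ball, 28 mm in diameter, 80 g; starts in the scoop. Four to six balls are there; absent ones have no pose.
- ball2_center (a point): Centre of an iron ballast ball, 28 mm in diameter, 80 g; starts in the scoop. Four to six balls are there; absent ones have no pose.
- ball3_center (a point): Centre of an iron ballast ball, 28 mm in diameter, 80 g; starts in the scoop. Four to six balls are there; absent ones have no pose.
- ball4_center (a point): Centre of an iron ballast ball, 28 mm in diameter, 80 g; starts in the scoop. Four to six balls are there; absent ones have no pose.
- ball5_center (a point): Centre of an iron ballast ball, 28 mm in diameter, 80 g; starts in the scoop. Four to six balls are there; absent ones have no pose.
- ball6_center (a point): Centre of an iron ballast ball, 28 mm in diameter, 80 g; starts in the scoop. Four to six balls are there; absent ones have no pose.
- db1_c (a point): Centre (half-way up) of a dumbbell standing on end on the crate top: 140 mm long along its z, two black round heads 54 mm in diameter and 40 mm long, a steel handle 60 mm long, 24 mm thick, about 0.6 kg. All are alike, both ends alike. Hung in the arm its upper head rests on both rails, handle in the slot: this centre is then 30 mm below the rail tops. Three or four are there; absent ones have no pose.
- db2_c (a point): Centre (half-way up) of a dumbbell standing on end on the crate top: 140 mm long along its z, two black round heads 54 mm in diameter and 40 mm long, a steel handle 60 mm long, 24 mm thick, about 0.6 kg. All are alike, both ends alike. Hung in the arm its upper head rests on both rails, handle in the slot: this centre is then 30 mm below the rail tops. Three or four are there; absent ones have no pose.
- db3_c (a point): Centre (half-way up) of a dumbbell standing on end on the crate top: 140 mm long along its z, two black round heads 54 mm in diameter and 40 mm long, a steel handle 60 mm long, 24 mm thick, about 0.6 kg. All are alike, both ends alike. Hung in the arm its upper head rests on both rails, handle in the slot: this centre is then 30 mm below the rail tops. Three or four are there; absent ones have no pose.
- db4_c (a point): Centre (half-way up) of a dumbbell standing on end on the crate top: 140 mm long along its z, two black round heads 54 mm in diameter and 40 mm long, a steel handle 60 mm long, 24 mm thick, about 0.6 kg. All are alike, both ends alike. Hung in the arm its upper head rests on both rails, handle in the slot: this centre is then 30 mm below the rail tops. Three or four are there; absent ones have no pose.
- bottle: Steel drinking bottle, 68 mm in diameter, 210 mm tall, origin at the centre of its underside. To be left alone.
- cone: Orange plastic marker cone, square foot 90 mm, 98 mm tall, origin at the centre of its underside. To be left alone.
- trainer: Chrome hand-grip trainer lying flat, 145 mm by 80 mm, 24 mm high, origin under its middle. To be left alone.
Not all that is in view belongs to the job. Leave any pink or yellow look-alike of the part that bears db2_c alone. Leave any purple look-alike of the part that bears scoop_grip alone.

How it is judged:
On the way, in this order (a step that is already met when the one before it is completed fails the run):
1. the post is locked and every ball lies in the ballast pan (value of joint lock above 1.15 rad and x of ball1_center in the frame of pan_in between -0.075 and 0.075 m and y of ball1_center in the frame of pan_in between -0.075 and 0.075 m and z of ball1_center in the frame of pan_in between 0 and 0.05 m and x of ball2_center in the frame of pan_in between -0.075 and 0.075 m and y of ball2_center in the frame of pan_in between -0.075 and 0.075 m and z of ball2_center in the frame of pan_in between 0 and 0.05 m and x of ball3_center in the frame of pan_in between -0.075 and 0.075 m and y of ball3_center in the frame of pan_in between -0.075 and 0.075 m and z of ball3_center in the frame of pan_in between 0 and 0.05 m and x of ball4_center in the frame of pan_in between -0.075 and 0.075 m and y of ball4_center in the frame of pan_in between -0.075 and 0.075 m and z of ball4_center in the frame of pan_in between 0 and 0.05 m and x of ball5_center in the frame of pan_in between -0.075 and 0.075 m and y of ball5_center in the frame of pan_in between -0.075 and 0.075 m and z of ball5_center in the frame of pan_in between 0 and 0.05 m and x of ball6_center in the frame of pan_in between -0.075 and 0.075 m and y of ball6_center in the frame of pan_in between -0.075 and 0.075 m and z of ball6_center in the frame of pan_in between 0 and 0.05 m), for 0.2 s.
2. then a dumbbell hangs in the slotted arm, home against the stop plate (((y of db1_c in the frame of rail_stop between -0.037 and -0.022 m and x of db1_c in the frame of rail_stop between -0.01 and 0.01 m and z of db1_c in the frame of rail_stop between -0.036 and -0.025 m and angle between db1_c's own z axis and vertical below 0.12 rad) or (y of db2_c in the frame of rail_stop between -0.037 and -0.022 m and x of db2_c in the frame of rail_stop between -0.01 and 0.01 m and z of db2_c in the frame of rail_stop between -0.036 and -0.025 m and angle between db2_c's own z axis and vertical below 0.12 rad) or (y of db3_c in the frame of rail_stop between -0.037 and -0.022 m and x of db3_c in the frame of rail_stop between -0.01 and 0.01 m and z of db3_c in the frame of rail_stop between -0.036 and -0.025 m and angle between db3_c's own z axis and vertical below 0.12 rad) or (y of db4_c in the frame of rail_stop between -0.037 and -0.022 m and x of db4_c in the frame of rail_stop between -0.01 and 0.01 m and z of db4_c in the frame of rail_stop between -0.036 and -0.025 m and angle between db4_c's own z axis and vertical below 0.12 rad))), for 0.2 s.
At the end, for the whole second after the job is handed in: Knob beyond 1.15 rad; all balls in the pan; every dumbbell hangs upright (7 degrees) on both rails, handle in the slot, the first within 10 mm of the stop plate, each next within 10 mm of the one before; the empty scoop upright on the crate top; all at rest (all of step 1 and x of db1_c in the frame of rail_stop between -0.01 and 0.01 m and z of db1_c in the frame of rail_stop between -0.036 and -0.025 m and angle between each of db1_c, db2_c, db3_c, db4_c's own z axis and vertical below 0.12 rad and (y of db1_c in the frame of rail_stop between -0.037 and -0.022 m or (y of db1_c in the frame of rail_stop between -0.101 and -0.076 m and (y of db2_c in the frame of rail_stop between -0.037 and -0.022 m or y of db3_c in the frame of rail_stop between -0.037 and -0.022 m or y of db4_c in the frame of rail_stop between -0.037 and -0.022 m)) or (y of db1_c in the frame of rail_stop between -0.165 and -0.13 m and (y of db2_c in the frame of rail_stop between -0.101 and -0.076 m or y of db3_c in the frame of rail_stop between -0.101 and -0.076 m or y of db4_c in the frame of rail_stop between -0.101 and -0.076 m)) or (y of db1_c in the frame of rail_stop between -0.229 and -0.184 m and (y of db2_c in the frame of rail_stop between -0.165 and -0.13 m or y of db3_c in the frame of rail_stop between -0.165 and -0.13 m or y of db4_c in the frame of rail_stop between -0.165 and -0.13 m))) and linear speed of each of db1, db2, db3, db4, scoop below 0.03 m/s and x of db2_c in the frame of rail_stop between -0.01 and 0.01 m and z of db2_c in the frame of rail_stop between -0.036 and -0.025 m and (y of db2_c in the frame of rail_stop between -0.037 and -0.022 m or (y of db2_c in the frame of rail_stop between -0.101 and -0.076 m and (y of db1_c in the frame of rail_stop between -0.037 and -0.022 m or y of db3_c in the frame of rail_stop between -0.037 and -0.022 m or y of db4_c in the frame of rail_stop between -0.037 and -0.022 m)) or (y of db2_c in the frame of rail_stop between -0.165 and -0.13 m and (y of db1_c in the frame of rail_stop between -0.101 and -0.076 m or y of db3_c in the frame of rail_stop between -0.101 and -0.076 m or y of db4_c in the frame of rail_stop between -0.101 and -0.076 m)) or (y of db2_c in the frame of rail_stop between -0.229 and -0.184 m and (y of db1_c in the frame of rail_stop between -0.165 and -0.13 m or y of db3_c in the frame of rail_stop between -0.165 and -0.13 m or y of db4_c in the frame of rail_stop between -0.165 and -0.13 m))) and x of db3_c in the frame of rail_stop between -0.01 and 0.01 m and z of db3_c in the frame of rail_stop between -0.036 and -0.025 m and (y of db3_c in the frame of rail_stop between -0.037 and -0.022 m or (y of db3_c in the frame of rail_stop between -0.101 and -0.076 m and (y of db1_c in the frame of rail_stop between -0.037 and -0.022 m or y of db2_c in the frame of rail_stop between -0.037 and -0.022 m or y of db4_c in the frame of rail_stop between -0.037 and -0.022 m)) or (y of db3_c in the frame of rail_stop between -0.165 and -0.13 m and (y of db1_c in the frame of rail_stop between -0.101 and -0.076 m or y of db2_c in the frame of rail_stop between -0.101 and -0.076 m or y of db4_c in the frame of rail_stop between -0.101 and -0.076 m)) or (y of db3_c in the frame of rail_stop between -0.229 and -0.184 m and (y of db1_c in the frame of rail_stop between -0.165 and -0.13 m or y of db2_c in the frame of rail_stop between -0.165 and -0.13 m or y of db4_c in the frame of rail_stop between -0.165 and -0.13 m))) and x of db4_c in the frame of rail_stop between -0.01 and 0.01 m and z of db4_c in the frame of rail_stop between -0.036 and -0.025 m and (y of db4_c in the frame of rail_stop between -0.037 and -0.022 m or (y of db4_c in the frame of rail_stop between -0.101 and -0.076 m and (y of db1_c in the frame of rail_stop between -0.037 and -0.022 m or y of db2_c in the frame of rail_stop between -0.037 and -0.022 m or y of db3_c in the frame of rail_stop between -0.037 and -0.022 m)) or (y of db4_c in the frame of rail_stop between -0.165 and -0.13 m and (y of db1_c in the frame of rail_stop between -0.101 and -0.076 m or y of db2_c in the frame of rail_stop between -0.101 and -0.076 m or y of db3_c in the frame of rail_stop between -0.101 and -0.076 m)) or (y of db4_c in the frame of rail_stop between -0.229 and -0.184 m and (y of db1_c in the frame of rail_stop between -0.165 and -0.13 m or y of db2_c in the frame of rail_stop between -0.165 and -0.13 m or y of db3_c in the frame of rail_stop between -0.165 and -0.13 m))) and angle between scoop_grip's own z axis and vertical below 0.1 rad and height (world z) of scoop_grip below 0.094 m); the robot touches nothing.
It fails at once if the bottle is shifted by more than 30 mm (distance of bottle from where it was at the start of the episode above 0.03 m).
It fails at once if the cone is shifted by more than 30 mm (distance of cone from where it was at the start of the episode above 0.03 m).
It fails at once if the grip trainer is shifted by more than 30 mm (distance of trainer from where it was at the start of the episode above 0.03 m).
Of db1, db2, db3, db4 only 3 to 4 are there at a start; the rules pass over those that are not, and their reading is None.
Of ball1, ball2, ball3, ball4, ball5, ball6 only 4 to 6 are there at a start; the rules pass over those that are not, and their reading is None.
At some moment in a run one of scoop may be knocked a few centimetres aside while the robot is not near it.
Once in a run the grip may slacken for a moment while it holds something.
It also fails if it takes over 200 s, if anything falls off the work surface, if the arm or the gripper's body presses on something with over 40 N, if the wrist force passes 120 N, or if a joint passes its speed limit or range.

## Working session

There is one attempt and no reset: what is moved stays moved. The work goes in short steps, Python scripts to look and compute and a tool call to move; the robot and the scene stay as the last step left them, time stands still between calls to the robot, and variables do not carry over. Pictures are saved under pics/ and viewed, at most 15 in all, crops included, and the job is handed in when it is done.

Besides the shell and the picture viewer there is one more tool, called after ">>>" as name(argument=value, ...) on one line, values as JSON. send_rows: Moves the arm, as the interface text tells. Its arguments: {"type":"object","properties":{"xyz":{"type":"array"},"dr":{"type":"array"},"jaw":{"type":"number"},"grip_force":{"type":"number"}},"required":["xyz","dr"]}

```bash
mkdir -p pics; ls
cat > h.py <<'E'
from bench import *
import numpy as np, cv2
from scipy.spatial.transform import Rotation as R
def cam(n):
    c=calibration(n); f=210/np.tan(np.radians(c['vfov'])/2); return c,f
def ray(n,uv,st=None):
    """origin, direction in world for pixel"""
    c,f=cam(n); u,v=uv
    if n=='wrist':
        dx,dy=u-c['cx'],v-c['cy']; r=np.hypot(dx,dy)+1e-9; th=r/f
        d=np.array([np.sin(th)*dx/r,np.sin(th)*dy/r,np.cos(th)])
        H=np.array(c['hand_eye']); Rt=R.from_rotvec(st['tool_rot']).as_matrix()
        return Rt@H[:3,3]+st['position'], Rt@H[:3,:3]@d
    Rm=R.from_rotvec(np.ravel(c['rvec'])).as_matrix(); t=np.ravel(c['tvec'])
    return -Rm.T@t, Rm.T@np.array([(u-c['cx'])/f,(v-c['cy'])/f,1.])
def plane(n,uv,z,st=None):
    o,d=ray(n,uv,st); return o+d*(z-o[2])/d[2]
def proj(n,p,st=None):
    c,f=cam(n)
    if n=='wrist':
        H=np.array(c['hand_eye']); Rt=R.from_rotvec(st['tool_rot']).as_matrix()
        q=Rt.T@(np.array(p)-st['position']); q=H[:3,:3].T@(q-H[:3,3])
        th=np.arctan2(np.hypot(q[0],q[1]),q[2]); a=np.arctan2(q[1],q[0])
        return np.array([c['cx']+f*th*np.cos(a),c['cy']+f*th*np.sin(a)])
    q=R.from_rotvec(np.ravel(c['rvec'])).as_matrix()@p+np.ravel(c['tvec'])
    return np.array([c['cx']+f*q[0]/q[2],c['cy']+f*q[1]/q[2]])
def save(n,name):
    im=get_image(n); cv2.imwrite(f'pics/{name}.png',im[:,:,::-1]); return im
def meet(a,b):
    (o1,d1),(o2,d2)=a,b; A=np.stack([d1,-d2],1); s=np.linalg.lstsq(A,o2-o1,rcond=None)[0]
    return (o1+d1*s[0]+o2+d2*s[1])/2, np.linalg.norm(o1+d1*s[0]-o2-d2*s[1])
E
python3 - <<'E'
from h import *
s=get_state(); print(s)
for n in('scene','top','wrist'):
    print(n,calibration(n)); im=save(n,n+'0')
    cv2.imwrite(f'pics/{n}0b.png',cv2.resize(im[:,:,::-1],(800,600),interpolation=cv2.INTER_CUBIC))
E
```

```text
pics
{'time': 0.0, 'joint_positions': array([ 1.33308389,  0.32180482, -0.07010697,  1.45170359,  0.02262653,
        1.37080227, -0.05689679]), 'qd': array([ 0.00028548,  0.00054782, -0.00037378,  0.00082082, -0.00077235,
       -0.00317245, -0.00170973]), 'joint_torque': array([-6.39787177e-04, -4.91282451e+01, -4.04092055e-01, -3.12525523e+01,
       -6.37707487e-02,  4.35399322e-02,  1.93211858e-04]), 'position': array([ 0.16177713, -0.62899175,  0.23845913]), 'tool_rot': array([-3.11483105e+00, -3.94358358e-01,  5.66004329e-04]), 'ft_force': array([-0.76167833, -0.12920144, -0.36094548]), 'torque': array([ 0.01250241,  0.01385673, -0.04699651]), 'grip_force': 0.0, 'grip_width': 1.003167328170125}
scene {'vfov': 49.7122342373129, 'cx': 282.31938328794513, 'cy': 205.4256467693696, 'rvec': array([ 1.51474261,  2.02417671, -0.84174021]), 'tvec': array([ 0.08635251, -0.20156028,  1.7512511 ])}
top {'vfov': 50.22032795113914, 'cx': 279.11329781212527, 'cy': 211.10346572544958, 'rvec': array([ 2.1625759 , -2.21234704,  0.03050162]), 'tvec': array([0.04763876, 0.47209737, 1.2988858 ])}
wrist {'vfov': 65.70646984690485, 'cx': 273.0155040847014, 'cy': 207.17353148222224, 'hand_eye': array([[-3.28838326e-05, -9.62207718e-01, -2.72316557e-01,
         7.36182771e-02],
       [ 9.99999590e-01, -2.77929703e-04,  8.61285443e-04,
        -1.12215838e-03],
       [-9.04420360e-04, -2.72316417e-01,  9.62207333e-01,
        -1.45440455e-01],
       [ 0.00000000e+00,  0.00000000e+00,  0.00000000e+00,
         1.00000000e+00]])}
```

View pics/scene0b.png

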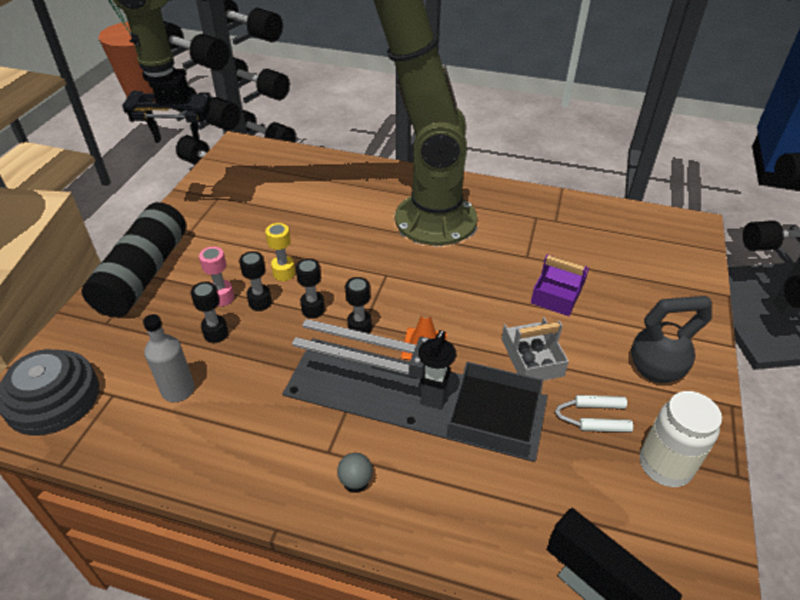

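View pics/top0b.png

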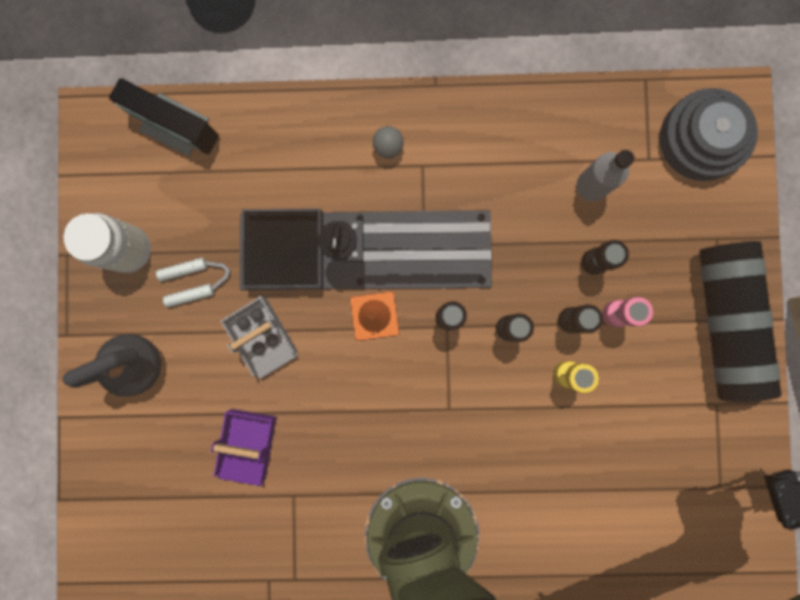

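The images show the tree with its arm towards world -y, four black dumbbells (800-px top picture: (615,255), (588,320), (518,327), (452,316)), the scoop near (258,338), and the pan at (282,250). Next I'll measure them.

Run:
```python
from h import *
im=cv2.imread('pics/top0.png'); hsv=cv2.cvtColor(im,cv2.COLOR_BGR2HSV)
k=0.7
# dumbbell caps: grey low-sat
m=((hsv[...,1]<60)&(hsv[...,2]>80)).astype(np.uint8)
for (u,v) in [(615,255),(588,320),(518,327),(452,316)]:
    u*=k;v*=k
    w=np.zeros_like(m); cv2.circle(w,(int(u),int(v)),11,1,-1); w=w&m
    M=cv2.moments(w,True); c=(M['m10']/M['m00'],M['m01']/M['m00']); print('db',M['m00'],np.round(c,1),np.round(plane('top',c,0.14),4))
# rails
x0,x1,y0,y1=245,350,150,190
r=(hsv[y0:y1,x0:x1,2]>115)&(hsv[y0:y1,x0:x1,1]<40)
n,l,s,c=cv2.connectedComponentsWithStats(r.astype(np.uint8))
for i in range(1,n):
    if s[i,4]>100:
        ys,xs=np.where(l==i); xs=xs+x0; ys=ys+y0
        p=np.polyfit(xs,ys,1); print('rail',xs.min(),xs.max(),p,s[i,4])
        for x in (xs.min()-.5,xs.max()+.5): print(np.round(plane('top',(x,np.polyval(p,x)),0.12),4))
# orange handle of scoop, knob, cone
w=((hsv[...,0]>8)&(hsv[...,0]<22)&(hsv[...,1]>80)&(hsv[...,2]>150)).astype(np.uint8)
b=np.zeros_like(w); b[215:255,155:200]=1; w&=b
print(cv2.minAreaRect(cv2.findNonZero(w)), w.sum()); M=cv2.moments(w,True); c=(M['m10']/M['m00'],M['m01']/M['m00']); print('handle',c,plane('top',c,0.1))
for q in [(240,209),(321,209),(323,289),(242,291)]: print('panrim',np.round(plane('top',(q[0]*k,q[1]*k),0.053),3))
for q in [(375,316)]: print('cone',np.round(plane('top',(q[0]*k,q[1]*k),0.0),3))
for q in [(593,195)]: print('bottle',np.round(plane('top',(q[0]*k,q[1]*k),0.0),3))
a=im[135:275,130:360]; cv2.imwrite('pics/a.png',cv2.resize(a,(798,486),interpolation=cv2.INTER_CUBIC))
```

```text
db 170.0 [430.1 177.2] [ 0.547  -0.3646  0.14  ]
db 174.0 [412.1 222.7] [ 0.4283 -0.313   0.14  ]
db 175.0 [363.4 229. ] [ 0.4149 -0.1857  0.14  ]
db 173.0 [316.4 220.4] [ 0.4402 -0.063   0.14  ]
rail 254 342 [-8.40668959e-03  1.61368201e+02] 651
[0.6097 0.1008 0.12  ]
[ 0.6056 -0.1389  0.12  ]
rail 254 343 [-1.34065335e-02  1.82217245e+02] 633
[0.5566 0.1019 0.12  ]
[ 0.5538 -0.14    0.12  ]
((177.0, 234.5), (39.0, 44.0), 90.0) 339
handle (168.46312684365782, 237.65486725663717) [0.40321287 0.33924135 0.1       ]
panrim [0.664 0.35  0.053]
panrim [0.66  0.188 0.053]
panrim [0.5   0.186 0.053]
panrim [0.499 0.348 0.053]
cone [0.445 0.087 0.   ]
bottle [ 0.685 -0.37   0.   ]
```

View pics/a.png

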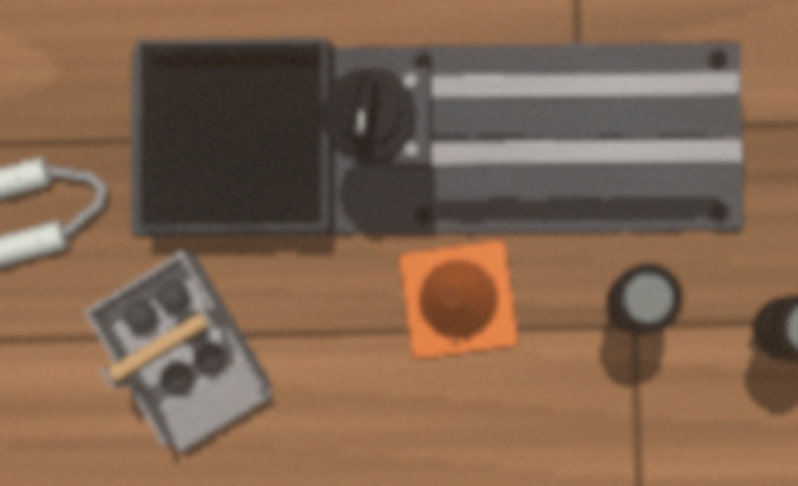

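The crop shows the scoop's mouth at lower right with four balls visible, the knob at (372,115) with its bar nearly along tree x, and the stop plate at column 425. I'll move over the knob and look from near.

```bash
cat >> h.py <<'E'
def Rd(yaw,tilt=0):
    c,s=np.cos(np.radians(yaw)),np.sin(np.radians(yaw))
    return R.from_matrix(np.array([[c,s,0],[s,-c,0],[0,0,-1.]]))*R.from_rotvec([-np.radians(tilt),0,0])
def mv(*targets):
    """targets: (x,y,z,yaw[,tilt]) in sequence; prints tool shift mm and turn rad for each"""
    s=get_state(); p,r=s['position'],R.from_rotvec(s['tool_rot'])
    for t in targets:
        q=np.array(t[:3]); g=Rd(*t[3:])
        print('xyz',(r.inv().apply(q-p)*1000).round(1).tolist(),'dr',(r.inv()*g).as_rotvec().round(3).tolist()); p,r=q,g
E
python3 -c "
from h import *
import bench; print([x for x in dir(bench) if x[0]!='_'])
mv((.3,-.376,.34,70),(.44,-.12,.34,125),(.584,.146,.34,180))"
```

```text
['MotionError', 'calibration', 'close_job', 'get_image', 'get_state', 'nose_length']
xyz [196.9, -210.9, -101.0] dr [-0.001, -0.001, -0.97]
xyz [288.4, 44.0, 0.0] dr [0.0, 0.0, -0.96]
xyz [135.3, 270.5, 0.0] dr [0.0, 0.0, -0.96]
```

>>> send_rows(xyz=[[20,-21,-10],[40,-42,-20],[60,-63,-30],[80,-84,-40],[100,-105,-50],[120,-126,-60],[140,-147,-70],[160,-168,-80],[180,-190,-90],[197,-211,-101]], dr=[[0,0,-0.1],[0,0,-0.2],[0,0,-0.3],[0,0,-0.4],[0,0,-0.5],[0,0,-0.6],[0,0,-0.7],[0,0,-0.8],[0,0,-0.9],[0,0,-0.97]])

```text
time: 0.98
position: [0.301, -0.3741, 0.3407]
tool_rot: [-2.568, -1.809, -0.0]
ft_force: [-0.3, 0.0, 0.2]
grip_width: 0.997
grip_force: 0.0
```

>>> send_rows(xyz=[[29,4,0],[58,9,0],[87,13,0],[116,18,0],[145,22,0],[174,26,0],[203,31,0],[232,35,0],[260,40,0],[288,44,0]], dr=[[0,0,-0.1],[0,0,-0.2],[0,0,-0.3],[0,0,-0.4],[0,0,-0.5],[0,0,-0.6],[0,0,-0.7],[0,0,-0.8],[0,0,-0.9],[0,0,-0.96]])

```text
time: 1.82
position: [0.4403, -0.1191, 0.3404]
tool_rot: [1.444, 2.79, -0.001]
ft_force: [-0.1, -0.1, 0.2]
grip_width: 0.997
grip_force: 0.0
```

>>> send_rows(xyz=[[14,27,0],[28,54,0],[42,81,0],[56,108,0],[70,135,0],[84,162,0],[98,189,0],[112,216,0],[126,243,0],[135,270,0]], dr=[[0,0,-0.1],[0,0,-0.2],[0,0,-0.3],[0,0,-0.4],[0,0,-0.5],[0,0,-0.6],[0,0,-0.7],[0,0,-0.8],[0,0,-0.9],[0,0,-0.96]])

```text
time: 2.65
position: [0.5837, 0.1471, 0.3405]
tool_rot: [0.009, -3.141, -0.0]
ft_force: [0.5, -1.0, 0.3]
grip_width: 1.0
grip_force: 0.0
```

Run:
```python
from h import *
s=get_state(); print(nose_length, s['position'],s['tool_rot'],s['time'],s['joint_positions'])
im=save('wrist','w1'); cv2.imwrite('pics/w1b.png',cv2.resize(im[:,:,::-1],(800,600),interpolation=cv2.INTER_CUBIC))
```

```text
0.017 [0.58365228 0.14706781 0.34045989] [ 9.18550303e-03 -3.14129907e+00 -2.04213262e-04] 2.65 [ 0.43150014  0.30186354 -0.91567178  1.38632299  0.23775112  1.56806556
  1.11424458]
```

View pics/w1b.png

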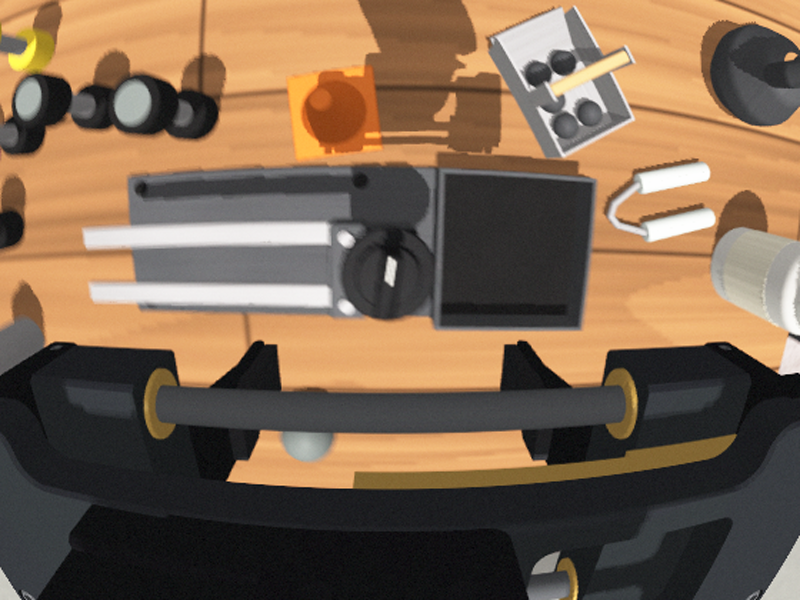

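The wrist view shows the knob at (388,273) with its bar turned about 11° clockwise, the rails at left, the pan at right, and five balls in the scoop.

Run:
```python
from h import *
s=get_state(); k=.7
print(meet(ray('wrist',(390*k,272*k),s),ray('top',(234.3,170.1))))
for z in(.16,.17,.18,.19): print(z,plane('wrist',(388*k,273*k),z,s).round(4),plane('top',(130+372*.288,135+115*.288),z).round(4))
for q in [(84,238),(328,234),(90,292),(328,295)]: print('railmid',q,plane('wrist',(q[0]*k,q[1]*k),.12,s).round(4))
for q in [(437,168),(595,178),(582,328),(434,327)]: print('panrim',plane('wrist',(q[0]*k,q[1]*k),.053,s).round(4))
# dumbbell
print('db4 cap',plane('wrist',(144*k,104*k),.14,s).round(4))
# scoop handle ends
a,b=[plane('wrist',(q[0]*k,q[1]*k),.1,s) for q in [(545,101),(634,56)]]; print('handle',(a+b)/2,b-a,np.degrees(np.arctan2(*(b-a)[1::-1])))
```

```text
(array([0.57857126, 0.15075318, 0.1658337 ]), np.float64(0.0090582549253123))
0.16 [0.5844 0.1521 0.16  ] [0.5808 0.1411 0.16  ]
0.17 [0.582  0.1521 0.17  ] [0.5793 0.14   0.17  ]
0.18 [0.5797 0.1521 0.18  ] [0.5779 0.1389 0.18  ]
0.19 [0.5774 0.152  0.19  ] [0.5764 0.1377 0.19  ]
railmid (84, 238) [ 0.5602 -0.1287  0.12  ]
railmid (328, 234) [0.5621 0.1043 0.12  ]
railmid (90, 292) [ 0.6119 -0.1295  0.12  ]
railmid (328, 295) [0.6125 0.1033 0.12  ]
panrim [0.5089 0.1965 0.053 ]
panrim [0.5091 0.3548 0.053 ]
panrim [0.6647 0.3568 0.053 ]
panrim [0.6632 0.1986 0.053 ]
db4 cap [ 0.4498 -0.0445  0.14  ]
handle [0.41887724 0.32709187 0.1       ] [-0.05441966  0.08815948  0.        ] 121.68647567992849
```

Run:
```python
from h import *
s=get_state(); print(s['position'],s['tool_rot'],s['qd'].round(3),s['time']); k=.7
a=cv2.imread('pics/w1.png',0).astype(np.float32); im=save('wrist','w2'); b=cv2.cvtColor(im,cv2.COLOR_RGB2GRAY).astype(np.float32)
print(cv2.phaseCorrelate(a[60:230,60:500].copy(),b[60:230,60:500].copy()))
# sanity: project known top-measured points
for p in [(.44,-.063,.14),(.583,.101,.12),(.58,-.139,.12),(.4147,-.186,.14)]: print(p,proj('wrist',p,s)/k, proj('top',p)/k)
```

```text
[0.58531568 0.15191381 0.33900889] [ 0.01899038 -3.14113949 -0.009589  ] [ 0.058 -0.075  0.034  0.093 -0.083  0.03  -0.006] 2.7
((-5.07041972036896, -1.1488378401777481), 0.7157205199253412)
(0.44, -0.063, 0.14) [125.34649382  95.28474377] [451.92870273 314.93907536]
(0.583, 0.101, 0.12) [324.40031991 259.66235685] [362.3374229  241.50956356]
(0.58, -0.139, 0.12) [ 78.12975101 259.19196795] [489.75825268 239.90380992]
(0.4147, -0.186, 0.14) [22.30167201 90.60540556] [519.3571563  327.18520998]
```

The first picture was taken while the arm was still moving, so I'll settle and measure again.

>>> send_rows(xyz=[[0,0,0],[0,0,0],[0,0,0],[0,0,0],[0,0,0],[0,0,0],[0,0,0],[0,0,0],[0,0,0],[0,0,0]], dr=[[0,0,0],[0,0,0],[0,0,0],[0,0,0],[0,0,0],[0,0,0],[0,0,0],[0,0,0],[0,0,0],[0,0,0]])

```text
time: 3.58
position: [0.5837, 0.145, 0.3405]
tool_rot: [-0.0, 3.142, -0.0]
ft_force: [-0.1, -0.0, -0.2]
grip_width: 1.0
grip_force: 0.0
```

Run:
```python
from h import *
s=get_state(); print(s['position'],s['tool_rot'],s['qd'].round(3)); k=.7
im=save('wrist','w3')[:,:,::-1]; hsv=cv2.cvtColor(im,cv2.COLOR_BGR2HSV)
def comps(m,amin,box):
    x0,y0,x1,y1=box; w=np.zeros(m.shape,np.uint8); w[y0:y1,x0:x1]=m[y0:y1,x0:x1]
    n,l,st,c=cv2.connectedComponentsWithStats(w); return [(st[i],c[i],l==i) for i in range(1,n) if st[i,4]>=amin]
m=(hsv[...,1]<50)&(hsv[...,2]>170)
for st,c,w in comps(m,200,(40,140,240,220)):
    ys,xs=np.where(w); p=np.polyfit(xs,ys,1)
    for x in(xs.min()-.5,xs.max()+.5): print('rail',x,np.polyval(p,x),plane('wrist',(x,np.polyval(p,x)),.12,s).round(4))
for st,c,w in comps(m,10,(262,170,285,212)): print('bar mark',st,c,cv2.fitLine(cv2.findNonZero(w.astype(np.uint8)),2,0,.01,.01).ravel()[:2]); print(meet(ray('wrist',c,s),ray('top',(234.3,170.1))), plane('wrist',c,.175,s))
m=(hsv[...,0]>8)&(hsv[...,0]<30)&(hsv[...,1]>70)&(hsv[...,2]>190)
cv2.imwrite('pics/w3b.png',cv2.resize(im[20:240,40:460],(800,419),interpolation=cv2.INTER_CUBIC))
```

```text
[0.58365246 0.1449586  0.34054115] [-2.98275217e-04  3.14155525e+00 -2.01736998e-04] [-0.003  0.003  0.001  0.001 -0.001 -0.001 -0.001]
rail 57.5 164.84078373053987 [ 0.5532 -0.1412  0.12  ]
rail 230.5 160.89405772512873 [0.5569 0.0971 0.12  ]
rail 62.5 203.2392286662305 [ 0.6062 -0.1413  0.12  ]
rail 230.5 205.55219063294206 [0.6097 0.0955 0.12  ]
bar mark [271 179   5  18  57] [273.12280702 187.63157895] [ 0.13640325 -0.9906534 ]
(array([0.57185178, 0.14524735, 0.19174919]), np.float64(0.001411651100280154)) [0.57614961 0.14561898 0.175     ]
```

View pics/w3b.png

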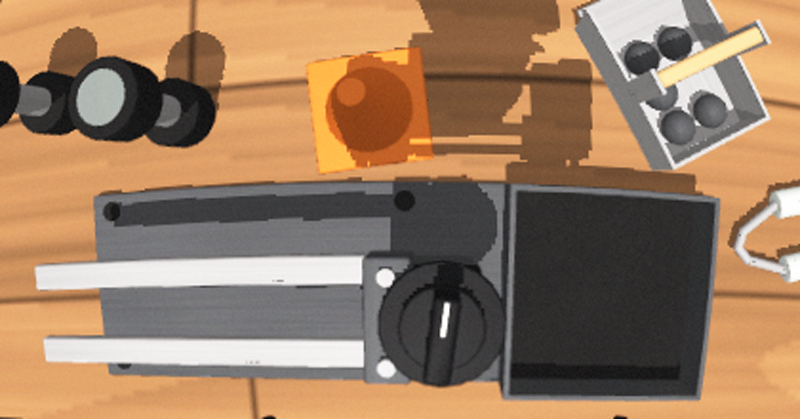

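The crop shows the knob centred at (442,322) with its bar about 7° off vertical, and the rails and the 5 balls are clear. To get the knob's height I'll use the scene camera.

Run:
```python
from h import *
im=save('scene','s1')[:,:,::-1]
im0=cv2.imread('pics/scene0.png')
for z in(.148,.16,.17,.18,.19,.2): print(z,((proj('scene',(.584,.1445,z))-[270,215])*10).round())
cv2.imwrite('pics/k.png',cv2.resize(im0[215:275,270:340],(700,600),interpolation=cv2.INTER_CUBIC))
```

```text
0.148 [362. 326.]
0.16 [364. 297.]
0.17 [366. 272.]
0.18 [367. 247.]
0.19 [369. 222.]
0.2 [371. 197.]
```

View pics/k.png

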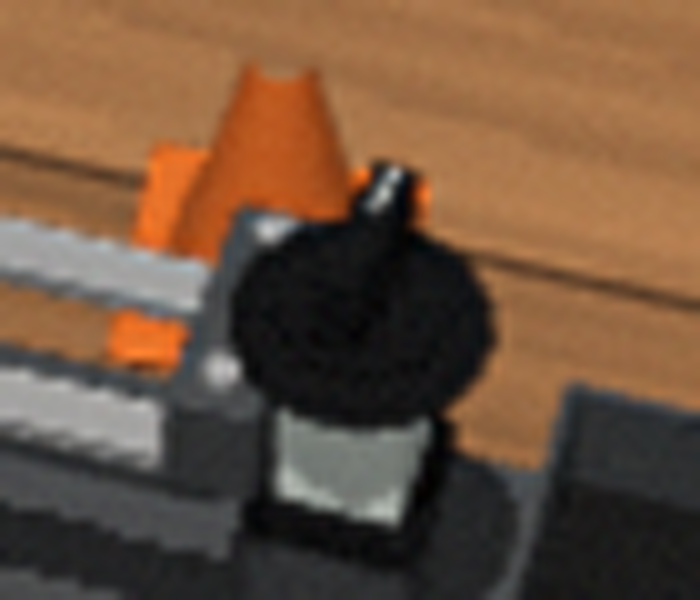

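Run:
```python
from h import *
s=get_state()
print(meet(ray('wrist',(273.1,187.6),s),ray('scene',(308.5,233.8))))
for yaw in(180-8-.8,): mv((.584,.1445,.26,yaw),(.584,.1445,.190,yaw))
```

```text
(array([0.57245243, 0.14576528, 0.19151808]), np.float64(0.00014308477627504156))
xyz [-0.3, -0.5, 80.5] dr [-0.0, -0.0, 0.154]
xyz [0.0, 0.0, 70.0] dr [0.0, 0.0, 0.0]
```

>>> send_rows(xyz=[[0,-0.5,20],[0,-0.5,40],[0,-0.5,60],[0,-0.5,80],[0,-0.5,100],[0,-0.5,115],[0,-0.5,130],[0,-0.5,142],[0,-0.5,152],[0,-0.5,158]], dr=[[0,0,0.04],[0,0,0.08],[0,0,0.11],[0,0,0.14],[0,0,0.14],[0,0,0.14],[0,0,0.14],[0,0,0.14],[0,0,0.14],[0,0,0.14]])

```text
time: 4.52
position: [0.5833, 0.1443, 0.1813]
tool_rot: [-0.219, -3.133, 0.001]
ft_force: [-0.8, -0.2, -0.3]
grip_width: 0.998
grip_force: 0.0
```

>>> send_rows(xyz=[[0,0,0],[0,0,0],[0,0,0],[0,0,0],[0,0,0],[0,0,0],[0,0,0],[0,0,0],[0,0,0],[0,0,0]], dr=[[0,0,0],[0,0,0],[0,0,0],[0,0,0],[0,0,0],[0,0,0],[0,0,0],[0,0,0],[0,0,0],[0,0,0]], jaw=0, grip_force=15)

```text
time: 5.35
position: [0.5837, 0.1444, 0.1825]
tool_rot: [-0.219, -3.134, 0.0]
ft_force: [0.1, -1.0, -0.1]
grip_width: 0.324
grip_force: 0.0
```

>>> send_rows(xyz=[[0,0,0],[0,0,0],[0,0,0],[0,0,0],[0,0,0],[0,0,0],[0,0,0],[0,0,0],[0,0,0],[0,0,0]], dr=[[0,0,0],[0,0,0],[0,0,0],[0,0,0],[0,0,0],[0,0,0],[0,0,0],[0,0,0.05],[0,0,0.1],[0,0,0.15]])

```text
time: 6.18
position: [0.5836, 0.1441, 0.1825]
tool_rot: [-0.458, -3.108, 0.001]
ft_force: [-1.2, -2.4, 0.7]
grip_width: 0.159
grip_force: 15.0
```

>>> send_rows(xyz=[[0,0,0],[0,0,0],[0,0,0],[0,0,0],[0,0,0],[0,0,0],[0,0,0],[0,0,0],[0,0,0],[0,0,0]], dr=[[0,0,0.11],[0,0,0.22],[0,0,0.33],[0,0,0.44],[0,0,0.55],[0,0,0.66],[0,0,0.77],[0,0,0.87],[0,0,0.95],[0,0,1.02]])

```text
time: 7.02
position: [0.5848, 0.1453, 0.1825]
tool_rot: [1.917, 2.487, 0.005]
ft_force: [3.8, 0.7, -1.7]
grip_width: 0.164
grip_force: 15.0
```

>>> send_rows(xyz=[[0,0,0],[0,0,0],[0,0,0],[0,0,0],[0,0,0],[0,0,0],[0,0,0],[0,0,0],[0,0,0],[0,0,0]], dr=[[0,0,0.01],[0,0,0.02],[0,0,0.03],[0,0,0.03],[0,0,0.03],[0,0,0.03],[0,0,0.03],[0,0,0.03],[0,0,0.03],[0,0,0.03]])

```text
time: 7.85
position: [0.5848, 0.1454, 0.1825]
tool_rot: [1.947, 2.464, 0.005]
ft_force: [4.4, 1.4, -4.2]
grip_width: 0.164
grip_force: 15.0
```

```bash
python3 -c "
from h import *
s=get_state(); print(s['torque'],s['grip_force'],s['grip_width'],s['joint_positions'].round(2)); r=R.from_rotvec(s['tool_rot']).as_matrix(); print(np.degrees(np.arctan2(r[1,0],r[0,0])))"
```

```text
[ 0.37733728 -1.27859966  0.29323998] 14.999931680504233 0.1636332304216516 [ 0.26  0.32 -0.67  1.63  0.21  1.26 -0.21]
103.37375229858664
```

>>> send_rows(xyz=[[0,0,0],[0,0,0],[0,0,0],[0,0,0],[0,0,-10],[0,0,-30],[0,0,-50],[0,0,-70],[0,0,-90],[0,0,-100]], dr=[[0,0,0],[0,0,0],[0,0,0],[0,0,0],[0,0,0],[0,0,0],[0,0,0],[0,0,0],[0,0,0],[0,0,0]], jaw=60)

```text
time: 8.68
position: [0.5844, 0.145, 0.2861]
tool_rot: [1.949, 2.461, 0.005]
ft_force: [0.4, 0.3, 0.9]
grip_width: 0.683
grip_force: 0.0
```

```bash
python3 -c "
from h import *
mv((.425,.325,.29,120))"
```

```text
xyz [211.7, -113.9, -4.4] dr [0.004, 0.001, -0.292]
```

>>> send_rows(xyz=[[30,-16,0],[60,-32,0],[90,-48,0],[120,-64,0],[150,-80,0],[180,-96,0],[200,-107,0],[212,-114,0],[212,-114,0],[212,-114,0]], dr=[[0,0,-0.04],[0,0,-0.08],[0,0,-0.12],[0,0,-0.16],[0,0,-0.2],[0,0,-0.24],[0,0,-0.29],[0,0,-0.29],[0,0,-0.29],[0,0,-0.29]])

```text
time: 9.52
position: [0.4249, 0.3239, 0.2825]
tool_rot: [1.575, 2.717, -0.001]
ft_force: [0.3, -0.5, 0.2]
grip_width: 0.689
grip_force: 0.0
```

>>> send_rows(xyz=[[0,0,0],[0,0,0],[0,0,0],[0,0,0],[0,0,0],[0,0,0],[0,0,0],[0,0,0],[0,0,0],[0,0,0]], dr=[[0,0,0],[0,0,0],[0,0,0],[0,0,0],[0,0,0],[0,0,0],[0,0,0],[0,0,0],[0,0,0],[0,0,0]])

```text
time: 10.35
position: [0.4241, 0.3248, 0.2825]
tool_rot: [1.574, 2.719, -0.0]
ft_force: [0.8, -0.3, 0.1]
grip_width: 0.69
grip_force: 0.0
```

Run:
```python
from h import *
s=get_state(); print(s['position'],s['tool_rot'],s['joint_positions'].round(2))
im=save('wrist','w4')[:,:,::-1]; hsv=cv2.cvtColor(im,cv2.COLOR_BGR2HSV)
cv2.imwrite('pics/w4b.png',cv2.resize(im,(800,600),interpolation=cv2.INTER_CUBIC))
t=save('top','t4')
```

```text
[0.4241172  0.32479782 0.28253816] [ 1.57404335e+00  2.71868866e+00 -4.70013161e-05] [ 0.1   0.12 -0.86  1.65  0.09  1.42 -0.25]
```

View pics/w4b.png

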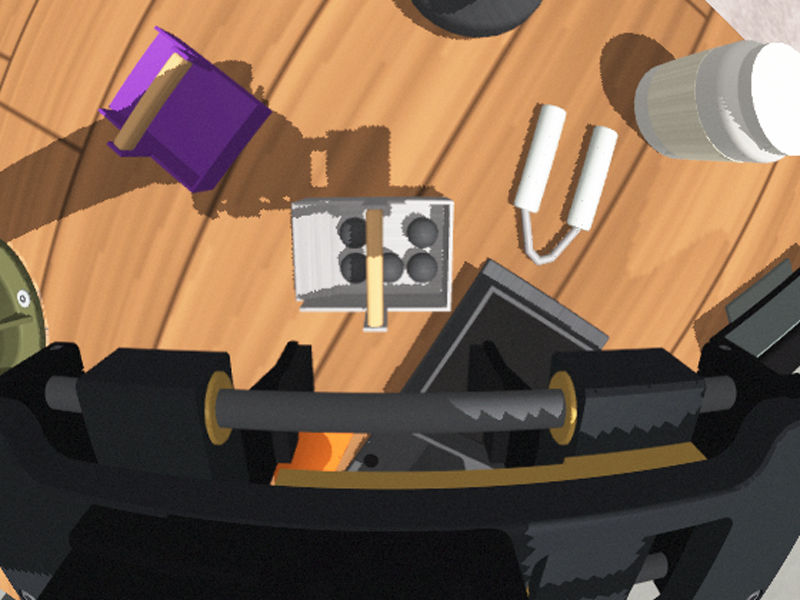

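The wrist view shows the scoop with its handle running from (374,205) to (376,328), almost exactly along tool x; mouth left, five balls.

Run:
```python
from h import *
s=get_state(); k=.7
a,b=[plane('wrist',(q[0]*k,q[1]*k),.1,s) for q in [(374,206),(376,328)]]; d=a-b
print('handle',(a+b)/2,np.linalg.norm(d),np.degrees(np.arctan2(d[1],d[0])))
# rim corners z=.05
c=[plane('wrist',(q[0]*k,q[1]*k),.05,s) for q in [(297,202),(453,200),(448,308),(304,303)]]
print(np.round(c,4)); 
# scene check of handle
t=cv2.imread('pics/t4.png'); 
x,y=(a+b)[:2]/2
yaw=np.degrees(np.arctan2(d[1],d[0]))
print(proj('top',(x,y,.1)))
mv((x,y,.19,yaw),(x,y,.090,yaw))
```

```text
handle [0.41250003 0.32171728 0.1       ] 0.09086134554738469 120.33682068288353
[[0.3331 0.3286 0.05  ]
 [0.4433 0.3931 0.05  ]
 [0.4876 0.3125 0.05  ]
 [0.3782 0.2548 0.05  ]]
[174.80467525 234.11122652]
xyz [3.2, -11.6, 92.5] dr [-0.0, 0.0, -0.008]
xyz [0.0, 0.0, 100.0] dr [0.0, 0.0, 0.0]
```

>>> send_rows(xyz=[[3,-11.5,15],[3,-11.5,40],[3,-11.5,70],[3,-11.5,100],[3,-11.5,125],[3,-11.5,150],[3,-11.5,170],[3,-11.5,185],[3,-11.5,192],[3,-11.5,195]], dr=[[0,0,0],[0,0,-0.007],[0,0,-0.007],[0,0,-0.007],[0,0,-0.007],[0,0,-0.007],[0,0,-0.007],[0,0,-0.007],[0,0,-0.007],[0,0,-0.007]])

```text
time: 11.28
position: [0.4121, 0.3212, 0.0864]
tool_rot: [-1.564, -2.723, 0.003]
ft_force: [-0.3, -0.6, 0.1]
grip_width: 0.688
grip_force: 0.0
```

>>> send_rows(xyz=[[0,0,0],[0,0,0],[0,0,0],[0,0,0],[0,0,0],[0,0,0],[0,0,0],[0,0,0],[0,0,0],[0,0,0]], dr=[[0,0,0],[0,0,0],[0,0,0],[0,0,0],[0,0,0],[0,0,0],[0,0,0],[0,0,0],[0,0,0],[0,0,0]], jaw=0, grip_force=50)

```text
time: 12.12
position: [0.4126, 0.3215, 0.0875]
tool_rot: [-1.565, -2.724, 0.001]
ft_force: [-0.7, -0.3, 1.2]
grip_width: 0.133
grip_force: 50.0
```

>>> send_rows(xyz=[[0,0,0],[0,0,0],[0,0,0],[0,0,0],[0,0,0],[0,0,-2],[0,0,-5],[0,0,-10],[0,0,-14],[0,0,-16]], dr=[[0,0,0],[0,0,0],[0,0,0],[0,0,0],[0,0,0],[0,0,0],[0,0,0],[0,0,0],[0,0,0],[0,0,0]])

```text
time: 12.95
position: [0.4128, 0.3218, 0.1039]
tool_rot: [1.565, 2.724, 0.001]
ft_force: [0.8, 1.1, -4.9]
grip_width: 0.137
grip_force: 50.0
```

Run:
```python
from h import *
s=get_state(); print(s['position'],s['ft_force'],s['torque'],s['grip_width']*87,s['grip_force'],s['joint_positions'].round(2))
pan=np.array([.5855,.270]); az=25.; m=-np.array([np.cos(np.radians(az)),np.sin(np.radians(az))])
def h(th,lipoff,lz):
    c,sn=np.cos(np.radians(th)),np.sin(np.radians(th))
    lip=pan-m*lipoff
    xy=lip-m*(.074*c-.063*sn); return (*xy.round(4),round(lz+.074*sn+.063*c,4),az+90,th)
T=[h(0,.02,.125),h(0,.02,.105),h(15,.02,.09),h(30,.02,.08),h(42,.02,.075),h(55,.015,.075)]
x,y=s['position'][:2]
for t in T: print(t)
mv((x,y,.2,120.3),*T)
```

```text
[0.41279215 0.32176764 0.10394738] [ 0.8026156   1.11042708 -4.86411017] [ 0.05549205 -0.07877952 -0.02624183] 11.892216043983694 49.99975522980094 [ 0.04  0.26 -0.84  1.9   0.22  1.08 -0.36]
(np.float64(0.6707), np.float64(0.3097), np.float64(0.188), 115.0, 0)
(np.float64(0.6707), np.float64(0.3097), np.float64(0.168), 115.0, 0)
(np.float64(0.6536), np.float64(0.3018), np.float64(0.17), 115.0, 15)
(np.float64(0.6332), np.float64(0.2922), np.float64(0.1716), 115.0, 30)
(np.float64(0.6153), np.float64(0.2839), np.float64(0.1713), 115.0, 42)
(np.float64(0.5908), np.float64(0.2725), np.float64(0.1718), 115.0, 55)
xyz [0.0, 0.0, -96.1] dr [0.0, -0.0, -0.001]
xyz [-140.5, 216.6, 12.0] dr [0.0, 0.0, 0.093]
xyz [0.0, 0.0, 20.0] dr [0.0, 0.0, 0.0]
xyz [0.1, -18.8, -2.0] dr [-0.262, -0.0, 0.0]
xyz [-0.1, -21.4, -7.4] dr [-0.262, 0.0, 0.0]
xyz [0.0, -17.2, -9.6] dr [-0.209, 0.0, 0.0]
xyz [0.0, -19.7, -18.5] dr [-0.227, 0.0, 0.0]
```

>>> send_rows(xyz=[[0,0,-5],[0,0,-14],[0,0,-25],[0,0,-37],[0,0,-50],[0,0,-62],[0,0,-74],[0,0,-84],[0,0,-91],[0,0,-95]], dr=[[0,0,0],[0,0,0],[0,0,0],[0,0,0],[0,0,0],[0,0,0],[0,0,0],[0,0,0],[0,0,0],[0,0,0]])

```text
time: 13.78
position: [0.4131, 0.3219, 0.1999]
tool_rot: [1.564, 2.723, 0.002]
ft_force: [-0.2, -0.3, -7.8]
grip_width: 0.13
grip_force: 50.0
```

>>> send_rows(xyz=[[-2,3,0],[-6,9,0],[-12,19,0],[-20,31,1],[-29,45,2],[-39,60,3],[-49,76,4],[-59,91,5],[-69,106,6],[-78,120,6]], dr=[[0,0,0],[0,0,0.01],[0,0,0.02],[0,0,0.03],[0,0,0.03],[0,0,0.04],[0,0,0.04],[0,0,0.05],[0,0,0.05],[0,0,0.05]])

```text
time: 14.62
position: [0.5579, 0.3132, 0.1902]
tool_rot: [-1.635, -2.681, 0.003]
ft_force: [0.4, 0.6, -5.5]
grip_width: 0.132
grip_force: 50.0
```

```bash
cat > t.py <<'E'
from h import *
s=get_state(); print(s['position'],s['ft_force'],s['grip_width']*87,s['grip_force'],s['joint_positions'].round(2))
T=[(.6707,.3097,.188,115),(.6707,.3097,.168,115),(.6536,.3018,.170,115,15),(.6332,.2922,.1716,115,30),(.6153,.2839,.1713,115,42),(.5908,.2725,.1718,115,55)]
mv(T[0]); mv(*T)
E
python3 t.py
```

```text
[0.55790447 0.31319256 0.19024208] [ 0.39885964  0.6385566  -5.5385895 ] 11.504828624861707 49.988100277259946 [ 0.03  0.43 -0.77  1.52  0.3   1.32 -0.29]
xyz [-54.7, 98.7, 2.0] dr [-0.002, 0.0, 0.039]
xyz [-54.7, 98.7, 2.0] dr [-0.002, 0.0, 0.039]
xyz [0.0, 0.0, 20.0] dr [0.0, 0.0, 0.0]
xyz [0.1, -18.8, -2.0] dr [-0.262, -0.0, 0.0]
xyz [-0.1, -21.4, -7.4] dr [-0.262, 0.0, 0.0]
xyz [0.0, -17.2, -9.6] dr [-0.209, 0.0, 0.0]
xyz [0.0, -19.7, -18.5] dr [-0.227, 0.0, 0.0]
```

>>> send_rows(xyz=[[-9,16,0],[-18,32,0],[-27,48,1],[-35,62,1],[-42,75,2],[-47,84,5],[-51,91,9],[-53,96,13],[-55,98,17],[-55,99,20]], dr=[[0,0,0],[0,0,0.01],[0,0,0.02],[0,0,0.03],[0,0,0.035],[0,0,0.035],[0,0,0.035],[0,0,0.035],[0,0,0.035],[0,0,0.035]])

```text
time: 15.45
position: [0.6687, 0.311, 0.1711]
tool_rot: [-1.679, -2.654, 0.002]
ft_force: [-0.2, -0.2, -6.2]
grip_width: 0.126
grip_force: 50.0
```

>>> send_rows(xyz=[[0,0,0],[0,0,0],[0,0,0],[0,0,0],[0,0,0],[0,0,0],[0,0,0],[0,0,0],[0,0,0],[0,0,0]], dr=[[0,0,0],[0,0,0],[0,0,0],[0,0,0],[0,0,0],[0,0,0],[0,0,0],[0,0,0],[0,0,0],[0,0,0]])

```text
time: 16.28
position: [0.6689, 0.3114, 0.1725]
tool_rot: [1.679, 2.655, -0.0]
ft_force: [0.7, -0.4, -7.0]
grip_width: 0.131
grip_force: 50.0
```

```bash
sed -i 's/^mv(T\[0\]).*/mv(*T[1:])/' t.py; python3 t.py
python3 - <<'E'
from h import *
s=get_state(); t=save('top','t5')[:,:,::-1]; w=save('wrist','w5')[:,:,::-1]
cv2.imwrite('pics/c5.png',np.hstack([cv2.resize(t[130:270,120:300],(450,350)),cv2.resize(w[0:330],(330,350))]))
E
```

```text
[0.66886191 0.31137721 0.17248606] [ 0.67369563 -0.4008872  -6.97713547] 11.396464501519528 49.99774497002363 [-0.03  0.64 -0.69  1.26  0.4   1.38 -0.26]
xyz [-2.3, 0.9, 4.5] dr [-0.0, 0.0, 0.007]
xyz [0.1, -18.8, -2.0] dr [-0.262, -0.0, 0.0]
xyz [-0.1, -21.4, -7.4] dr [-0.262, 0.0, 0.0]
xyz [0.0, -17.2, -9.6] dr [-0.209, 0.0, 0.0]
xyz [0.0, -19.7, -18.5] dr [-0.227, 0.0, 0.0]
```

View pics/c5.png

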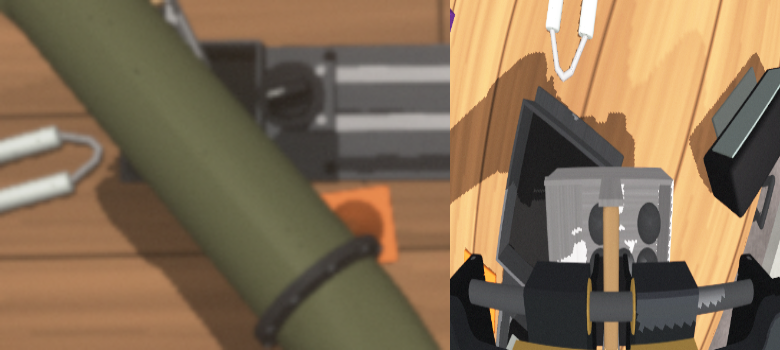

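The lip is over the pan with the balls at the back, and the knob's bar is turned. Now I'll tip.

>>> send_rows(xyz=[[0,-3,1],[-1,-6,2],[-2,-10,3],[-2,-14,3],[-2,-18,3],[-2,-22,3],[-2,-26,2],[-2,-31,2],[-2,-36,1],[-2,-40,1]], dr=[[-0.05,0,0],[-0.1,0,0],[-0.16,0,0],[-0.21,0,0],[-0.26,0,0],[-0.31,0,0],[-0.37,0,0],[-0.42,0,0],[-0.47,0,0],[-0.52,0,0]])

```text
time: 17.22
position: [0.6322, 0.292, 0.1713]
tool_rot: [1.494, 2.363, 0.628]
ft_force: [-0.0, 0.2, -5.6]
grip_width: 0.132
grip_force: 50.0
```

```bash
sed -i 's/^mv(.*/mv(*T[4:])/' t.py; python3 t.py
```

```text
[0.63220445 0.2919975  0.17126867] [-0.04244254  0.15500967 -5.57484278] 11.508693870026836 50.01635025255382 [ 0.24  0.22 -0.79  1.89  0.32  0.6  -0.28]
xyz [-0.1, -16.2, -9.3] dr [-0.213, -0.003, 0.006]
xyz [0.0, -19.7, -18.5] dr [-0.227, 0.0, 0.0]
```

>>> send_rows(xyz=[[0,-1,-1],[0,-3,-2],[0,-5,-3],[0,-7,-4],[0,-9,-5],[0,-11,-6],[0,-13,-7],[0,-14,-8],[0,-15,-9],[0,-16,-9]], dr=[[-0.02,0,0],[-0.04,0,0],[-0.065,0,0],[-0.09,0,0],[-0.11,0,0],[-0.13,0,0],[-0.15,0,0],[-0.17,0,0],[-0.19,0,0],[-0.21,0,0]])

```text
time: 18.05
position: [0.6165, 0.2849, 0.1721]
tool_rot: [1.401, 2.218, 0.847]
ft_force: [0.4, -0.4, -3.5]
grip_width: 0.138
grip_force: 50.0
```

>>> send_rows(xyz=[[0,-2,-2],[0,-4,-4],[0,-7,-6],[0,-10,-9],[0,-13,-11],[0,-15,-14],[0,-18,-17],[0,-20,-18],[0,-20,-18],[0,-20,-18]], dr=[[-0.03,0,0],[-0.06,0,0],[-0.09,0,0],[-0.12,0,0],[-0.15,0,0],[-0.18,0,0],[-0.21,0,0],[-0.23,0,0],[-0.24,0,0],[-0.25,0,0]])

```text
time: 18.88
position: [0.6061, 0.2566, 0.1626]
tool_rot: [1.327, 2.063, 0.923]
ft_force: [0.4, -1.0, -2.2]
grip_width: 0.131
grip_force: 50.0
```

>>> send_rows(xyz=[[0,0,0],[0,0,0],[0,0,0],[0,0,0],[0,0,0],[0,0,0],[0,0,0],[0,0,0],[0,0,0],[0,0,0]], dr=[[0,0,0],[0,0,0],[0,0,0],[0,0,0],[0,0,0],[0,0,0],[0,0,0],[0,0,0],[0,0,0],[0,0,0]])

```text
time: 19.72
position: [0.6056, 0.2566, 0.1611]
tool_rot: [1.329, 2.066, 0.921]
ft_force: [0.3, 0.1, -2.7]
grip_width: 0.13
grip_force: 50.0
```

```bash
python3 t.py;  python3 - <<'E'
from h import *
s=get_state(); t=save('scene','s6')[:,:,::-1]; w=save('wrist','w6')[:,:,::-1]
cv2.imwrite('pics/c6.png',np.hstack([cv2.resize(t[180:340,200:400],(440,350)),cv2.resize(w[0:330],(330,350))]))
E
```

```text
[0.60555791 0.25664429 0.16106686] [ 0.3423476   0.08395462 -2.71766975] 11.318923582554557 50.00896727666259 [ 0.1   0.01 -0.6   2.27  1.63  0.12 -1.64]
xyz [20.7, 21.3, 7.7] dr [0.143, 0.066, 0.017]
xyz [0.0, -19.7, -18.5] dr [-0.227, 0.0, 0.0]
```

View pics/c6.png

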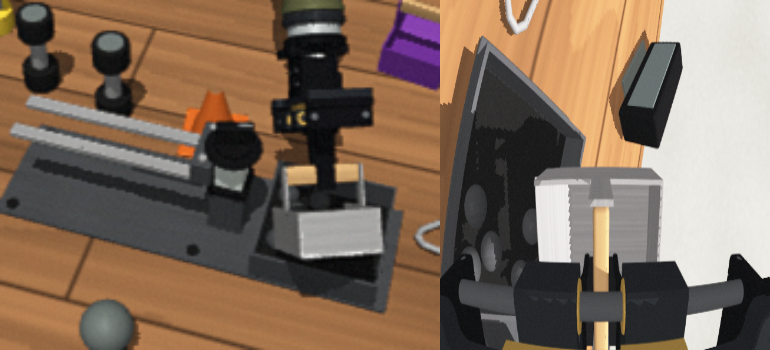

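The scoop reads empty (2.7 N) and about five balls lie in the pan. I'll right the scoop and raise it.

```bash
python3 -c "
from h import *
T=[(.62,.285,.18,115,38),(.65,.302,.2,115,0)]
mv(*T)"
```

```text
xyz [19.2, 31.0, 5.9] dr [0.213, 0.067, 0.015]
xyz [2.7, 39.4, 5.4] dr [0.663, 0.0, 0.0]
```

>>> send_rows(xyz=[[2,3,0],[4,6,1],[6,9,2],[8,12,2],[10,15,3],[12,19,4],[14,23,4],[16,27,5],[18,30,6],[19,31,6]], dr=[[0.02,0.006,0],[0.04,0.012,0],[0.06,0.02,0],[0.08,0.026,0.01],[0.11,0.033,0.01],[0.13,0.04,0.01],[0.15,0.05,0.01],[0.17,0.055,0.01],[0.19,0.06,0.015],[0.21,0.067,0.015]])

```text
time: 20.65
position: [0.6204, 0.2855, 0.1807]
tool_rot: [1.439, 2.259, 0.781]
ft_force: [-0.2, 0.1, -1.7]
grip_width: 0.129
grip_force: 50.0
```

```bash
python3 -c "
from h import *
print(get_state()['joint_positions'].round(2),get_state()['position'])
T=[(.65,.302,.21,115,0)]
mv(*T)"
```

```text
[ 0.21  0.09 -0.72  2.03  0.23  0.39 -0.23] [0.6203964  0.28545032 0.18069005]
xyz [2.5, 44.7, -2.2] dr [0.665, -0.001, 0.0]
```

>>> send_rows(xyz=[[0,4,-1],[0,8,-2],[1,13,-2],[1,18,-2],[1,23,-2],[2,28,-2],[2,33,-2],[2,38,-2],[2,42,-2],[2,45,-2]], dr=[[0.07,0,0],[0.14,0,0],[0.21,0,0],[0.28,0,0],[0.35,0,0],[0.42,0,0],[0.49,0,0],[0.56,0,0],[0.62,0,0],[0.665,0,0]])

```text
time: 21.48
position: [0.6512, 0.3011, 0.2092]
tool_rot: [-1.688, -2.648, 0.002]
ft_force: [0.6, -0.1, -2.5]
grip_width: 0.133
grip_force: 50.0
```

```bash
python3 -c "
from h import *
s=get_state();print(s['joint_positions'].round(2),s['position'])
im=save('wrist','w7')
T=[(.4127,.3218,.2,120),(.4127,.3218,.09,120)]
mv(*T)"
```

```text
[-0.04  0.56 -0.66  1.28  0.34  1.41 -0.24] [0.65119277 0.30109705 0.20923343]
xyz [119.3, -208.6, 9.3] dr [-0.002, -0.002, -0.088]
xyz [0.0, 0.0, 110.0] dr [0.0, 0.0, 0.0]
```

>>> send_rows(xyz=[[8,-13,0],[22,-38,0],[37,-64,1],[52,-90,2],[67,-116,3],[82,-142,5],[96,-167,7],[107,-187,8],[115,-201,9],[119,-209,9]], dr=[[0,0,-0.01],[0,0,-0.02],[0,0,-0.03],[0,0,-0.04],[0,0,-0.05],[0,0,-0.06],[0,0,-0.07],[0,0,-0.08],[0,0,-0.088],[0,0,-0.088]])

```text
time: 22.37
position: [0.408, 0.3209, 0.2]
tool_rot: [1.566, 2.722, 0.001]
ft_force: [-0.5, 0.9, -1.7]
grip_width: 0.131
grip_force: 50.0
```

>>> send_rows(xyz=[[0,0,10],[0,0,25],[0,0,42],[0,0,59],[0,0,76],[0,0,90],[0,0,99],[0,0,105],[0,0,108],[0,0,110]], dr=[[0,0,0],[0,0,0],[0,0,0],[0,0,0],[0,0,0],[0,0,0],[0,0,0],[0,0,0],[0,0,0],[0,0,0]])

```text
time: 23.2
position: [0.4111, 0.3208, 0.09]
tool_rot: [1.57, 2.721, 0.003]
ft_force: [-1.3, -0.1, -1.3]
grip_width: 0.133
grip_force: 50.0
```

>>> send_rows(xyz=[[0,0,0],[0,0,1],[0,0,1],[0,0,2],[0,0,2],[0,0,3],[0,0,3],[0,0,3],[0,0,3],[0,0,3]], dr=[[0,0,0],[0,0,0],[0,0,0],[0,0,0],[0,0,0],[0,0,0],[0,0,0],[0,0,0],[0,0,0],[0,0,0]])

```text
time: 24.03
position: [0.4105, 0.3212, 0.088]
tool_rot: [1.569, 2.721, 0.003]
ft_force: [-3.8, -0.5, 5.9]
grip_width: 0.132
grip_force: 50.0
```

>>> send_rows(xyz=[[0,0,0],[0,0,0],[0,0,0],[0,0,0],[0,0,0],[0,0,-10],[0,0,-30],[0,0,-60],[0,0,-95],[0,0,-130]], dr=[[0,0,0],[0,0,0],[0,0,0],[0,0,0],[0,0,0],[0,0,0],[0,0,0],[0,0,0],[0,0,0],[0,0,0]], jaw=87)

```text
time: 24.87
position: [0.41, 0.3206, 0.219]
tool_rot: [-1.569, -2.722, -0.002]
ft_force: [0.4, 0.2, 0.3]
grip_width: 0.81
grip_force: 0.0
```

```bash
python3 -c "
from h import *
mv((.43,.1,.3,100),(.44,-.063,.3,90))"
```

```text
xyz [-200.8, -93.2, -81.2] dr [0.001, -0.001, 0.351]
xyz [-162.3, -18.5, 0.0] dr [0.0, 0.0, 0.175]
```

>>> send_rows(xyz=[[-20,-9,-20],[-40,-18,-40],[-62,-28,-60],[-86,-40,-75],[-110,-51,-81],[-134,-62,-81],[-158,-73,-81],[-178,-83,-81],[-192,-90,-81],[-201,-93,-81]], dr=[[0,0,0.03],[0,0,0.06],[0,0,0.1],[0,0,0.14],[0,0,0.18],[0,0,0.22],[0,0,0.26],[0,0,0.3],[0,0,0.33],[0,0,0.351]])

```text
time: 25.7
position: [0.4307, 0.0981, 0.2986]
tool_rot: [2.025, 2.401, 0.002]
ft_force: [-0.7, -0.3, 0.4]
grip_width: 0.998
grip_force: 0.0
```

>>> send_rows(xyz=[[-24,-3,0],[-48,-6,0],[-72,-8,0],[-96,-11,0],[-120,-14,0],[-142,-16,0],[-154,-18,0],[-160,-18,0],[-162,-18.5,0],[-162,-18.5,0]], dr=[[0,0,0.03],[0,0,0.06],[0,0,0.09],[0,0,0.12],[0,0,0.15],[0,0,0.175],[0,0,0.175],[0,0,0.175],[0,0,0.175],[0,0,0.175]])

```text
time: 26.53
position: [0.4405, -0.062, 0.2978]
tool_rot: [-2.221, -2.221, -0.003]
ft_force: [-0.3, -0.8, -0.6]
grip_width: 0.997
grip_force: 0.0
```

>>> send_rows(xyz=[[0,0,0],[0,0,0],[0,0,0],[0,0,0],[0,0,0],[0,0,0],[0,0,0],[0,0,0],[0,0,0],[0,0,0]], dr=[[0,0,0],[0,0,0],[0,0,0],[0,0,0],[0,0,0],[0,0,0],[0,0,0],[0,0,0],[0,0,0],[0,0,0]])

```text
time: 27.37
position: [0.4404, -0.0628, 0.2978]
tool_rot: [-2.223, -2.22, -0.002]
ft_force: [-0.7, 0.6, -0.3]
grip_width: 1.001
grip_force: 0.0
```

Run:
```python
from h import *
s=get_state(); print(s['position'],s['joint_positions'].round(2))
w=save('wrist','w8')[:,:,::-1]; t=save('top','t8')[:,:,::-1]
for p in [(.547,-.3646,.14),(.4283,-.313,.14),(.4149,-.1857,.14),(.4402,-.063,.14)]: print(proj('wrist',p,s)/.7)
cv2.imwrite('pics/c8.png',np.hstack([cv2.resize(w,(480,360)),cv2.resize(t[140:260,150:240],(270,360))]))
```

```text
[ 0.44035168 -0.06283316  0.29784353] [ 0.49 -0.14 -0.36  1.82 -0.05  1.45  0.13]
[498.82176773 577.68424214]
[378.33037723 548.95871286]
[358.4879178  436.48642514]
[391.27457976 281.10232347]
```

View pics/c8.png

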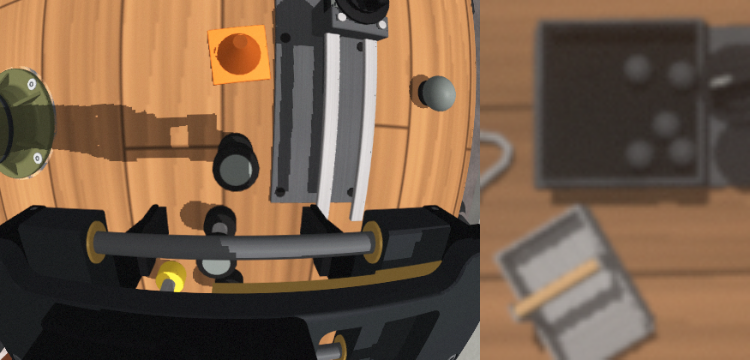

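The views show all 5 balls in the pan, the scoop empty and upright, and the first dumbbell's cap at (236,168), where predicted. I'll grasp it.

>>> send_rows(xyz=[[0,0,15],[0,0,38],[0,0,62],[0,0,86],[0,0,110],[0,0,130],[0,0,148],[0,0,162],[0,0,170],[0,0,174]], dr=[[0,0,0],[0,0,0],[0,0,0],[0,0,0],[0,0,0],[0,0,0],[0,0,0],[0,0,0],[0,0,0],[0,0,0]])

```text
time: 28.3
position: [0.4399, -0.0625, 0.1228]
tool_rot: [-2.222, -2.219, -0.001]
ft_force: [0.2, 0.6, 0.3]
grip_width: 1.003
grip_force: 0.0
```

>>> send_rows(xyz=[[0,0,0],[0,0,0],[0,0,0],[0,0,0],[0,0,0],[0,0,0],[0,0,0],[0,0,0],[0,0,0],[0,0,0]], dr=[[0,0,0],[0,0,0],[0,0,0],[0,0,0],[0,0,0],[0,0,0],[0,0,0],[0,0,0],[0,0,0],[0,0,0]], jaw=30, grip_force=50)

```text
time: 29.13
position: [0.4413, -0.0627, 0.1244]
tool_rot: [2.222, 2.219, 0.004]
ft_force: [1.4, -0.1, 2.4]
grip_width: 0.612
grip_force: 50.0
```

```bash
python3 -c "
from h import *
s=get_state();print(s['position'],s['joint_positions'].round(2),s['grip_width']*87,s['grip_force'])
x,y=s['position'][:2]
mv((x,y,.2,90),(.5785,-.21,.2,89.2),(.5785,-.21,.147,89.2),(.583,.068,.147,89.2))"
```

```text
[ 0.44130238 -0.06269375  0.12441844] [ 0.48 -0.01 -0.39  2.07 -0.    1.08  0.09] 53.267265927182585 49.99049146659672
xyz [0.1, 0.2, -75.6] dr [0.003, -0.001, -0.001]
xyz [-147.3, 137.2, 0.0] dr [0.0, 0.0, 0.014]
xyz [0.0, 0.0, 53.0] dr [0.0, 0.0, 0.0]
xyz [278.0, 0.6, 0.0] dr [0.0, 0.0, 0.0]
```

>>> send_rows(xyz=[[0,0,-5],[0,0,-15],[0,0,-30],[0,0,-46],[0,0,-62],[0,0,-78],[0,0,-95],[0,0,-112],[0,0,-125],[0,0,-132]], dr=[[0,0,0],[0,0,0],[0,0,0],[0,0,0],[0,0,0],[0,0,0],[0,0,0],[0,0,0],[0,0,0],[0,0,0]])

```text
time: 29.97
position: [0.44, -0.0627, 0.2571]
tool_rot: [-2.223, -2.22, -0.002]
ft_force: [0.6, 0.5, -6.6]
grip_width: 0.608
grip_force: 50.0
```

>>> send_rows(xyz=[[-8,7,0],[-23,21,0],[-39,36,0],[-56,52,0],[-74,68,0],[-92,84,0],[-110,100,0],[-127,116,0],[-141,129,0],[-152,137,0]], dr=[[0,0,0],[0,0,0],[0,0,0],[0,0,0],[0,0,0.01],[0,0,0.014],[0,0,0.014],[0,0,0.014],[0,0,0.014],[0,0,0.014]])

```text
time: 30.8
position: [0.5775, -0.2173, 0.253]
tool_rot: [-2.238, -2.2, 0.001]
ft_force: [0.4, 0.1, -5.5]
grip_width: 0.61
grip_force: 50.0
```

```bash
python3 -c "
from h import *
s=get_state();print(s['position'],s['ft_force'],s['grip_width']*87,s['grip_force'],s['joint_positions'].round(2))
mv((.5785,-.215,.148,89.2),(.583,.068,.148,89.2))"
```

```text
[ 0.57747209 -0.21731702  0.25297645] [ 0.39275612  0.05881494 -5.4679877 ] 53.107709826538574 49.99258579686284 [ 0.55  0.26 -0.28  1.51  0.07  1.39  0.25]
xyz [2.2, 1.3, 105.0] dr [-0.003, -0.002, -0.003]
xyz [283.0, 0.5, 0.0] dr [0.0, 0.0, 0.0]
```

>>> send_rows(xyz=[[0,0,10],[1,1,26],[2,1,43],[2,1,60],[2,1,76],[2,1,89],[2,1,98],[2,1,103],[2,1,104],[2,1,104]], dr=[[0,0,0],[0,0,0],[0,0,0],[0,0,0],[0,0,0],[0,0,0],[0,0,0],[0,0,0],[0,0,0],[0,0,0]])

```text
time: 31.63
position: [0.5784, -0.2129, 0.1518]
tool_rot: [-2.239, -2.204, -0.002]
ft_force: [-0.1, -0.1, -5.1]
grip_width: 0.611
grip_force: 50.0
```

>>> send_rows(xyz=[[0,0,0],[0,0,0],[0,0,0],[0,0,0],[0,0,0],[0,0,0],[0,0,0],[0,0,0],[0,0,0],[0,0,0]], dr=[[0,0,0],[0,0,0],[0,0,0],[0,0,0],[0,0,0],[0,0,0],[0,0,0],[0,0,0],[0,0,0],[0,0,0]])

```text
time: 32.47
position: [0.5783, -0.2129, 0.1518]
tool_rot: [-2.238, -2.204, -0.002]
ft_force: [0.1, -1.3, -6.6]
grip_width: 0.611
grip_force: 50.0
```

Run:
```python
from h import *
s=get_state();print(s['position'],s['ft_force'],s['grip_width']*87,s['tool_rot'])
w=save('wrist','w9')[:,:,::-1]; sc=save('scene','s9')[:,:,::-1]
a=sc[200:320,180:320]
cv2.imwrite('pics/c9.png',np.hstack([cv2.resize(w[:,60:500],(430,410)),cv2.resize(a,(365,410),interpolation=cv2.INTER_CUBIC)]))
hsv=cv2.cvtColor(w,cv2.COLOR_BGR2HSV); m=((hsv[...,1]<50)&(hsv[...,2]>170)).astype(np.uint8)
for y in(60,90,120,150): 
    xs=np.where(m[y,200:400])[0]+200; g=np.split(xs,np.where(np.diff(xs)>1)[0]+1); print(y,[(q[0],q[-1],plane('wrist',((q[0]+q[-1])/2,y),.12,s).round(4)) for q in g if len(q)>4])
mv((.583,.068,.148,89.2))
```

```text
[ 0.57826896 -0.21288645  0.15177713] [ 0.1357573  -1.31957289 -6.60861584] 53.177142799859006 [-2.23847750e+00 -2.20399021e+00 -2.04193945e-03]
60 [(np.int64(214), np.int64(245), array([ 0.5553, -0.1051,  0.12  ])), (np.int64(310), np.int64(340), array([ 0.6068, -0.1056,  0.12  ]))]
90 [(np.int64(214), np.int64(245), array([ 0.5551, -0.1218,  0.12  ])), (np.int64(310), np.int64(340), array([ 0.6066, -0.1224,  0.12  ]))]
120 [(np.int64(214), np.int64(245), array([ 0.5547, -0.1383,  0.12  ])), (np.int64(310), np.int64(339), array([ 0.6062, -0.139 ,  0.12  ]))]
150 []
xyz [280.9, 0.3, 4.1] dr [0.001, -0.001, -0.002]
```

View pics/c9.png

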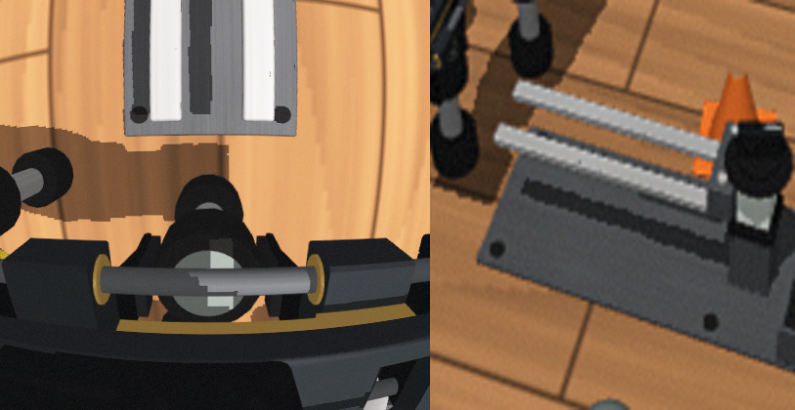

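The dumbbell is centred in front of the slot and its base clears. Sliding in.

>>> send_rows(xyz=[[8,0.5,1],[20,0.5,2],[35,0.5,3],[55,0.5,3],[80,0.5,3],[110,0.5,3],[140,0.5,3],[168,0.5,3],[190,0.5,3],[205,0.5,3]], dr=[[0,0,0],[0,0,0],[0,0,0],[0,0,0],[0,0,0],[0,0,0],[0,0,0],[0,0,0],[0,0,0],[0,0,0]])

```text
time: 33.4
position: [0.5812, -0.0014, 0.1492]
tool_rot: [-2.231, -2.209, -0.005]
ft_force: [0.8, 0.0, -5.5]
grip_width: 0.613
grip_force: 50.0
```

>>> send_rows(xyz=[[6,0,0],[15,0,0],[25,0,0],[35,0,0],[45,0,0],[53,0,0],[60,0,0],[66,0,0],[69,0,0],[70,0,0]], dr=[[0,0,0],[0,0,0],[0,0,0],[0,0,0],[0,0,0],[0,0,0],[0,0,0],[0,0,0],[0,0,0],[0,0,0]])

```text
time: 34.23
position: [0.583, 0.0628, 0.1491]
tool_rot: [-2.238, -2.205, -0.002]
ft_force: [0.9, -0.9, -6.4]
grip_width: 0.612
grip_force: 50.0
```

Run:
```python
from h import *
s=get_state();print(s['position'],s['ft_force'],s['grip_width']*87,s['joint_positions'].round(2))
mv((.5829,.0715,.147,89.2))
```

```text
[0.58303267 0.06281276 0.14906221] [ 0.89220542 -0.89872593 -6.3714062 ] 53.25886139006194 [ 0.22  0.28 -0.43  1.72  0.12  1.17 -0.26]
xyz [8.7, -0.3, 2.1] dr [0.001, -0.001, -0.001]
```

>>> send_rows(xyz=[[2,0,0],[4,0,0],[6,0,0],[7,0,1],[7,0,2],[7,0,3],[7,0,4],[7,0,4.5],[7,0,5],[7,0,5]], dr=[[0,0,0],[0,0,0],[0,0,0],[0,0,0],[0,0,0],[0,0,0],[0,0,0],[0,0,0],[0,0,0],[0,0,0]])

```text
time: 35.07
position: [0.5831, 0.0688, 0.1445]
tool_rot: [2.239, 2.204, 0.001]
ft_force: [-0.8, -0.9, -2.5]
grip_width: 0.613
grip_force: 50.0
```

>>> send_rows(xyz=[[0,0,0],[0.5,0,0],[1,0,0],[1.5,0,0],[2,0,0],[2.5,0,0],[3,0,0],[3,0,0],[3,0,0],[3,0,0]], dr=[[0,0,0],[0,0,0],[0,0,0],[0,0,0],[0,0,0],[0,0,0],[0,0,0],[0,0,0],[0,0,0],[0,0,0]])

```text
time: 35.9
position: [0.5839, 0.0718, 0.1445]
tool_rot: [2.238, 2.203, 0.003]
ft_force: [0.7, -4.9, 0.4]
grip_width: 0.611
grip_force: 50.0
```

>>> send_rows(xyz=[[0,0,0],[0,0,0],[0,0,0],[0,0,0],[0,0,0],[0,0,-10],[0,0,-30],[0,0,-60],[0,0,-95],[0,0,-130]], dr=[[0,0,0],[0,0,0],[0,0,0],[0,0,0],[0,0,0],[0,0,0],[0,0,0],[0,0,0],[0,0,0],[0,0,0]], jaw=87)

```text
time: 36.73
position: [0.5826, 0.0722, 0.276]
tool_rot: [-2.238, -2.204, -0.002]
ft_force: [0.9, 0.5, 0.5]
grip_width: 1.0
grip_force: 0.0
```

```bash
python3 -c "
from h import *
mv((.415,-.186,.28,90))"
```

```text
xyz [-260.7, -163.7, -4.4] dr [0.0, -0.001, -0.015]
```

>>> send_rows(xyz=[[-15,-9,0],[-45,-28,0],[-78,-49,0],[-111,-70,0],[-144,-91,0],[-177,-111,0],[-210,-132,0],[-238,-150,0],[-254,-160,0],[-261,-164,0]], dr=[[0,0,0],[0,0,0],[0,0,0],[0,0,0],[0,0,0],[0,0,0],[0,0,0],[0,0,0],[0,0,0],[0,0,0]])

```text
time: 37.57
position: [0.4133, -0.1894, 0.2747]
tool_rot: [2.243, 2.197, 0.002]
ft_force: [0.5, 0.2, -0.5]
grip_width: 1.004
grip_force: 0.0
```

>>> send_rows(xyz=[[0,0,0],[0,0,0],[0,0,0],[0,0,0],[0,0,0],[0,0,0],[0,0,0],[0,0,0],[0,0,0],[0,0,0]], dr=[[0,0,0],[0,0,0],[0,0,0],[0,0,0],[0,0,0],[0,0,0],[0,0,0],[0,0,0],[0,0,0],[0,0,0]])

```text
time: 38.4
position: [0.4151, -0.1864, 0.2737]
tool_rot: [-2.238, -2.204, -0.002]
ft_force: [-0.3, 0.7, 0.5]
grip_width: 0.999
grip_force: 0.0
```

```bash
cat > cap.py <<'E'
from h import *
import sys
# find dumbbell cap near predicted (x,y) in the wrist view
x,y=float(sys.argv[1]),float(sys.argv[2]); n=sys.argv[3]
s=get_state(); w=save('wrist',n)[:,:,::-1]; hsv=cv2.cvtColor(w,cv2.COLOR_BGR2HSV)
p=proj('wrist',(x,y,.14),s); print('pred',p,s['position'],s['joint_positions'].round(2))
m=((hsv[...,1]<60)&(hsv[...,2]>85)&(hsv[...,2]<225)).astype(np.uint8)
b=np.zeros_like(m); cv2.circle(b,tuple(int(v) for v in p.round()),22,1,-1)
n_,l,st,c=cv2.connectedComponentsWithStats(m&b)
i=1+np.argmax(st[1:,4]); print('cap',c[i],st[i],plane('wrist',c[i],.14,s).round(4))
E
python3 cap.py .4149 -.1857 w10; python3 -c "
from h import *
sc=save('scene','s10')[:,:,::-1]
for p in [(.583,.0725,.16),(.583,.0725,.02)]: print((proj('scene',p)-[220,200])*5)
cv2.imwrite('pics/c10.png',cv2.resize(sc[200:300,220:340],(600,500),interpolation=cv2.INTER_CUBIC))"
```

```text
pred [273.99099688 202.34576231] [ 0.41506944 -0.18644808  0.27366075] [ 0.55 -0.1  -0.17  1.85 -0.02  1.4   0.37]
cap [268. 194.] [265 190   7   9  16] [ 0.4097 -0.178   0.14  ]
[303.00920246 193.0890764 ]
[301.33383166 352.16195266]
```

View pics/c10.png

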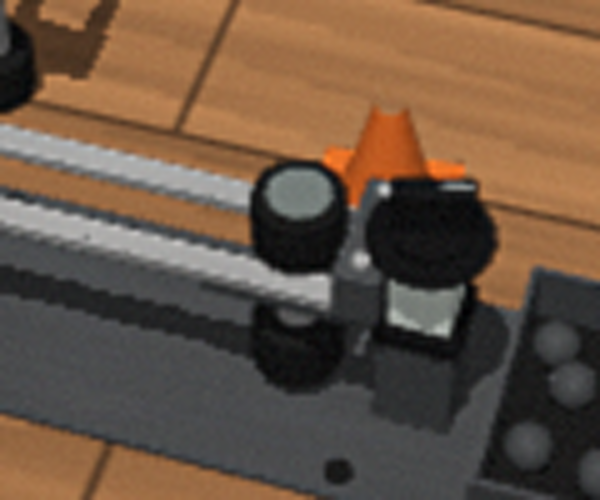

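The first dumbbell hangs upright with its cap at (300,193), as predicted. The cap detection for the next one is spoilt by shadow, so I'll use the top-view position, which was good for the first.

>>> send_rows(xyz=[[0.7,0,12],[0.7,0,32],[0.7,0,54],[0.7,0,76],[0.7,0,98],[0.7,0,116],[0.7,0,130],[0.7,0,140],[0.7,0,146],[0.7,0,149]], dr=[[0,0,0],[0,0,0],[0,0,0],[0,0,0],[0,0,0],[0,0,0],[0,0,0],[0,0,0],[0,0,0],[0,0,0]])

```text
time: 39.33
position: [0.4147, -0.1854, 0.1237]
tool_rot: [-2.238, -2.203, -0.001]
ft_force: [-0.3, 0.6, 0.5]
grip_width: 0.998
grip_force: 0.0
```

>>> send_rows(xyz=[[0,0,0],[0,0,0],[0,0,0],[0,0,0],[0,0,0],[0,0,0],[0,0,0],[0,0,0],[0,0,0],[0,0,0]], dr=[[0,0,0],[0,0,0],[0,0,0],[0,0,0],[0,0,0],[0,0,0],[0,0,0],[0,0,0],[0,0,0],[0,0,0]], jaw=30, grip_force=50)

```text
time: 40.17
position: [0.416, -0.1858, 0.1252]
tool_rot: [2.237, 2.203, 0.003]
ft_force: [1.8, -0.4, 1.9]
grip_width: 0.61
grip_force: 50.0
```

>>> send_rows(xyz=[[0,0,-5],[0,0,-15],[0,0,-30],[0,0,-46],[0,0,-62],[0,0,-78],[0,0,-95],[0,0,-112],[0,0,-122],[0,0,-127]], dr=[[0,0,0],[0,0,0],[0,0,0],[0,0,0],[0,0,0],[0,0,0],[0,0,0],[0,0,0],[0,0,0],[0,0,0]])

```text
time: 41.0
position: [0.415, -0.1858, 0.2528]
tool_rot: [2.238, 2.204, 0.002]
ft_force: [-0.4, -0.5, -6.3]
grip_width: 0.61
grip_force: 50.0
```

```bash
python3 -c "
from h import *
s=get_state();print(s['position'],s['ft_force'],s['grip_width']*87,s['grip_force'])
mv((.5788,-.215,.25,89.2),(.5788,-.215,.15,89.2))"
```

```text
[ 0.41499859 -0.18581766  0.25281691] [-0.41498821 -0.50488747 -6.27495057] 53.0473660401017 49.98603081330657
xyz [-26.6, 164.2, 3.0] dr [0.001, -0.001, -0.002]
xyz [0.0, 0.0, 100.0] dr [0.0, 0.0, 0.0]
```

>>> send_rows(xyz=[[-2,10,0],[-5,28,0],[-8,48,0],[-11,68,0],[-14,88,0],[-18,108,0],[-21,128,0],[-24,146,0],[-26,158,0],[-27,164,0]], dr=[[0,0,0],[0,0,0],[0,0,0],[0,0,0],[0,0,0],[0,0,0],[0,0,0],[0,0,0],[0,0,0],[0,0,0]])

```text
time: 41.83
position: [0.5798, -0.2151, 0.2491]
tool_rot: [-2.236, -2.203, -0.001]
ft_force: [-0.1, 0.9, -6.1]
grip_width: 0.618
grip_force: 50.0
```

>>> send_rows(xyz=[[0,0,10],[0,0,26],[0,0,43],[0,0,60],[0,0,76],[0,0,89],[0,0,97],[0,0,102],[0,0,103],[0,0,103]], dr=[[0,0,0],[0,0,0],[0,0,0],[0,0,0],[0,0,0],[0,0,0],[0,0,0],[0,0,0],[0,0,0],[0,0,0]])

```text
time: 42.67
position: [0.5788, -0.2152, 0.149]
tool_rot: [2.239, 2.204, 0.002]
ft_force: [-0.8, 0.0, -5.8]
grip_width: 0.613
grip_force: 50.0
```

```bash
python3 -c "
from h import *
s=get_state();print(s['position'],s['ft_force'],s['grip_width']*87,s['grip_force'],s['joint_positions'].round(2))
mv((.582,.010,.149,89.2))"
```

```text
[ 0.57883592 -0.21524552  0.14900541] [-0.79798302  0.00953111 -5.81821882] 53.37449754677887 49.988056188449264 [ 0.48  0.32 -0.2   1.64  0.07  1.19  0.25]
xyz [225.3, -0.3, 0.2] dr [0.001, -0.001, -0.002]
```

>>> send_rows(xyz=[[8,0,0],[22,0,0],[40,0,0],[62,0,0],[87,0,0],[114,0,0],[141,0,0],[166,0,0],[186,0,0],[200,0,0]], dr=[[0,0,0],[0,0,0],[0,0,0],[0,0,0],[0,0,0],[0,0,0],[0,0,0],[0,0,0],[0,0,0],[0,0,0]])

```text
time: 43.5
position: [0.5818, -0.0096, 0.1502]
tool_rot: [-2.233, -2.209, -0.006]
ft_force: [-0.6, 0.6, -6.6]
grip_width: 0.614
grip_force: 50.0
```

>>> send_rows(xyz=[[5,0,0],[11,0,0],[17,0,0],[22,0,0],[26,0,0.5],[28,0,1.5],[29,0,2.5],[29,0,3.5],[29,0,4],[29,0,4]], dr=[[0,0,0],[0,0,0],[0,0,0],[0,0,0],[0,0,0],[0,0,0],[0,0,0],[0,0,0],[0,0,0],[0,0,0]])

```text
time: 44.33
position: [0.5823, 0.0135, 0.1453]
tool_rot: [-2.239, -2.203, -0.002]
ft_force: [-1.2, 0.8, -3.5]
grip_width: 0.608
grip_force: 50.0
```

```bash
python3 -c "
from h import *
s=get_state();print(s['position'],s['ft_force'],s['grip_width']*87,s['grip_force'])
mv((.5823,.0185,.1445,89.2))"
```

```text
[0.58228651 0.01353948 0.14528606] [-1.17253028  0.78254853 -3.52624317] 52.92235515251502 49.9769689142704
xyz [5.0, -0.1, 0.8] dr [0.001, -0.001, -0.002]
```

>>> send_rows(xyz=[[0,0,0.4],[1,0,0.8],[2,0,0.8],[3,0,0.8],[4,0,0.8],[5,0,0.8],[6,0,0.8],[6,0,0.8],[6,0,0.8],[6,0,0.8]], dr=[[0,0,0],[0,0,0],[0,0,0],[0,0,0],[0,0,0],[0,0,0],[0,0,0],[0,0,0],[0,0,0],[0,0,0]])

```text
time: 45.17
position: [0.5834, 0.0171, 0.1453]
tool_rot: [2.238, 2.2, 0.001]
ft_force: [-1.9, -4.5, 2.4]
grip_width: 0.606
grip_force: 50.0
```

>>> send_rows(xyz=[[0,0,0],[0,0,0],[0,0,0],[0,0,0],[0,0,0],[0,0,-10],[0,0,-30],[0,0,-60],[0,0,-95],[0,0,-130]], dr=[[0,0,0],[0,0,0],[0,0,0],[0,0,0],[0,0,0],[0,0,0],[0,0,0],[0,0,0],[0,0,0],[0,0,0]], jaw=87)

```text
time: 46.0
position: [0.5819, 0.0199, 0.2761]
tool_rot: [-2.238, -2.204, -0.002]
ft_force: [0.7, -0.0, 0.3]
grip_width: 0.998
grip_force: 0.0
```

Run:
```python
from h import *
im=cv2.imread('pics/top0.png'); hsv=cv2.cvtColor(im,cv2.COLOR_BGR2HSV)
for z in(.14,): print('pink',plane('top',(638*.7,312*.7),z),'yellow',plane('top',(585*.7,379*.7),z))
mv((.428,-.313,.28,60),(.428,-.313,.28,75))
```

```text
pink [ 0.43762092 -0.40329534  0.14      ] yellow [ 0.31755979 -0.30241146  0.14      ]
xyz [-335.2, -148.8, -4.4] dr [0.0, -0.001, 0.509]
xyz [0.0, 0.0, 0.0] dr [0.0, 0.0, -0.262]
```

Run:
```python
from h import *
mv((.49,-.16,.28,89.2),(.4283,-.313,.28,89.2))
```

```text
xyz [-181.3, -89.1, -4.2] dr [0.0, -0.001, -0.001]
xyz [-153.8, -59.6, 0.0] dr [0.0, 0.0, 0.0]
```

>>> send_rows(xyz=[[-15,-7,0],[-45,-20,0],[-80,-36,0],[-116,-52,0],[-152,-68,0],[-188,-84,0],[-224,-100,0],[-258,-115,0],[-285,-127,0],[-305,-136,0]], dr=[[0,0,0],[0,0,0],[0,0,0],[0,0,0],[0,0,0],[0,0,0],[0,0,0],[0,0,0],[0,0,0],[0,0,0]])

```text
time: 46.83
position: [0.4398, -0.2863, 0.2749]
tool_rot: [2.241, 2.199, 0.001]
ft_force: [0.3, 0.6, -0.5]
grip_width: 1.001
grip_force: 0.0
```

>>> send_rows(xyz=[[-15,-6,0],[-25,-11,0],[-30,-13,0],[-30,-13,0],[-30,-13,0],[-30,-13,0],[-30,-13,0],[-30,-13,0],[-30,-13,0],[-30,-13,0]], dr=[[0,0,0],[0,0,0],[0,0,0],[0,0,0],[0,0,0],[0,0,0],[0,0,0],[0,0,0],[0,0,0],[0,0,0]])

```text
time: 47.67
position: [0.4283, -0.3126, 0.2738]
tool_rot: [-2.238, -2.205, -0.002]
ft_force: [-0.1, 0.3, -0.1]
grip_width: 0.999
grip_force: 0.0
```

Run:
```python
from h import *
s=get_state(); print(s['position'],s['joint_positions'].round(2))
w=save('wrist','w11')[:,:,::-1]; t=save('top','t11')[:,:,::-1]; sc=save('scene','s11')[:,:,::-1]
p=proj('wrist',(.4283,-.313,.14),s); print(p, (p-[180,120])*2.5)
mv((.4283,-.313,.1245,89.2))
cv2.imwrite('pics/c11.png',np.hstack([cv2.resize(w[120:280,180:360],(450,400),interpolation=cv2.INTER_CUBIC),cv2.resize(sc[200:300,230:317],(348,400),interpolation=cv2.INTER_CUBIC)]))
```

```text
[ 0.42830759 -0.31264603  0.2737936 ] [ 0.62  0.05 -0.04  1.7   0.    1.39  0.57]
[274.17438877 203.49490285] [235.43597192 208.73725713]
xyz [-0.2, 0.0, 149.3] dr [0.001, -0.001, -0.001]
```

View pics/c11.png

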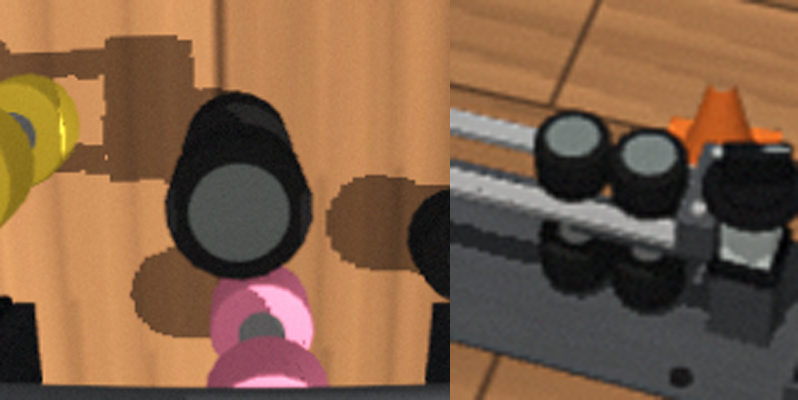

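The cap is at (238,213), about 1 mm from predicted. The second dumbbell hangs upright close to the first.

>>> send_rows(xyz=[[-1,1,12],[-1,1,32],[-1,1,54],[-1,1,76],[-1,1,98],[-1,1,116],[-1,1,130],[-1,1,140],[-1,1,146],[-1,1,149]], dr=[[0,0,0],[0,0,0],[0,0,0],[0,0,0],[0,0,0],[0,0,0],[0,0,0],[0,0,0],[0,0,0],[0,0,0]])

```text
time: 48.65
position: [0.4288, -0.3136, 0.1236]
tool_rot: [-2.238, -2.203, -0.002]
ft_force: [-1.0, -0.2, -0.1]
grip_width: 0.997
grip_force: 0.0
```

>>> send_rows(xyz=[[0,0,0],[0,0,0],[0,0,0],[0,0,0],[0,0,0],[0,0,0],[0,0,0],[0,0,0],[0,0,0],[0,0,0]], dr=[[0,0,0],[0,0,0],[0,0,0],[0,0,0],[0,0,0],[0,0,0],[0,0,0],[0,0,0],[0,0,0],[0,0,0]], jaw=30, grip_force=50)

```text
time: 49.48
position: [0.4297, -0.314, 0.1252]
tool_rot: [2.238, 2.204, 0.003]
ft_force: [1.3, 0.0, 2.8]
grip_width: 0.609
grip_force: 50.0
```

>>> send_rows(xyz=[[0,0,-5],[0,0,-15],[0,0,-30],[0,0,-46],[0,0,-62],[0,0,-78],[0,0,-95],[0,0,-112],[0,0,-122],[0,0,-127]], dr=[[0,0,0],[0,0,0],[0,0,0],[0,0,0],[0,0,0],[0,0,0],[0,0,0],[0,0,0],[0,0,0],[0,0,0]])

```text
time: 50.32
position: [0.4291, -0.3142, 0.253]
tool_rot: [2.238, 2.203, 0.002]
ft_force: [0.2, -0.3, -6.8]
grip_width: 0.61
grip_force: 50.0
```

```bash
python3 -c "
from h import *
s=get_state();print(s['position'],s['ft_force'],s['grip_width']*87,s['grip_force'])
mv((.5788,-.215,.25,89.2),(.5788,-.215,.15,89.2))"
```

```text
[ 0.42907404 -0.31415772  0.25299279] [ 0.16492478 -0.32523456 -6.83825704] 53.08624990016216 49.99631336890161
xyz [101.5, 148.1, 3.3] dr [0.001, -0.0, -0.002]
xyz [0.0, 0.0, 100.0] dr [0.0, 0.0, 0.0]
```

>>> send_rows(xyz=[[6,9,0],[18,26,0],[30,44,0],[43,62,0],[56,81,0],[68,99,0],[80,117,0],[91,133,0],[98,143,0],[101,148,0]], dr=[[0,0,0],[0,0,0],[0,0,0],[0,0,0],[0,0,0],[0,0,0],[0,0,0],[0,0,0],[0,0,0],[0,0,0]])

```text
time: 51.15
position: [0.58, -0.2122, 0.2502]
tool_rot: [-2.232, -2.206, -0.003]
ft_force: [0.2, 0.9, -7.8]
grip_width: 0.608
grip_force: 50.0
```

>>> send_rows(xyz=[[0,0,10],[0,0,26],[0,0,43],[0,0,60],[0,0,76],[0,0,89],[0,0,97],[0,0,102],[0,0,103],[0,0,103]], dr=[[0,0,0],[0,0,0],[0,0,0],[0,0,0],[0,0,0],[0,0,0],[0,0,0],[0,0,0],[0,0,0],[0,0,0]])

```text
time: 51.98
position: [0.5788, -0.2155, 0.1493]
tool_rot: [2.239, 2.204, 0.002]
ft_force: [0.3, 0.1, -6.4]
grip_width: 0.611
grip_force: 50.0
```

```bash
python3 -c "
from h import *
s=get_state();print(s['position'],s['ft_force'],s['grip_width']*87,s['grip_force'])
mv((.5812,-.042,.149,89.2))"
```

```text
[ 0.57883932 -0.21548945  0.14925181] [ 0.32616375  0.13826562 -6.42636783] 53.15565045506134 49.99774689786136
xyz [173.5, -0.4, 0.4] dr [0.001, -0.001, -0.002]
```

>>> send_rows(xyz=[[7,0,0],[19,0,0],[34,0,0],[51,0,0],[70,0,0],[90,0,0],[109,0,0],[127,0,0],[141,0,0],[150,0,0]], dr=[[0,0,0],[0,0,0],[0,0,0],[0,0,0],[0,0,0],[0,0,0],[0,0,0],[0,0,0],[0,0,0],[0,0,0]])

```text
time: 52.82
position: [0.5812, -0.0601, 0.1499]
tool_rot: [-2.233, -2.209, -0.005]
ft_force: [-0.4, 0.5, -6.4]
grip_width: 0.609
grip_force: 50.0
```

>>> send_rows(xyz=[[4,0,0],[9,0,0],[14,0,0],[19,0,0],[22,0,0.5],[24,0,1.5],[24,0,2.5],[24,0,3.5],[24,0,4.5],[24,0,4.5]], dr=[[0,0,0],[0,0,0],[0,0,0],[0,0,0],[0,0,0],[0,0,0],[0,0,0],[0,0,0],[0,0,0],[0,0,0]])

```text
time: 53.65
position: [0.5814, -0.0417, 0.1453]
tool_rot: [2.239, 2.203, 0.002]
ft_force: [-1.5, 0.1, -2.2]
grip_width: 0.611
grip_force: 50.0
```

>>> send_rows(xyz=[[0,0,0.3],[1,0,0.3],[2,0,0.3],[3,0,0.3],[4,0,0.3],[5,0,0.3],[6,0,0.3],[6,0,0.3],[6,0,0.3],[6,0,0.3]], dr=[[0,0,0],[0,0,0],[0,0,0],[0,0,0],[0,0,0],[0,0,0],[0,0,0],[0,0,0],[0,0,0],[0,0,0]])

```text
time: 54.48
position: [0.5824, -0.0381, 0.1453]
tool_rot: [2.238, 2.199, 0.001]
ft_force: [-1.2, -5.2, 1.0]
grip_width: 0.612
grip_force: 50.0
```

>>> send_rows(xyz=[[0,0,0],[0,0,0],[0,0,0],[0,0,0],[0,0,0],[0,0,-10],[0,0,-30],[0,0,-60],[0,0,-95],[0,0,-140]], dr=[[0,0,0],[0,0,0],[0,0,0],[0,0,0],[0,0,0],[0,0,0],[0,0,0],[0,0,0],[0,0,0],[0,0,0]], jaw=87)

```text
time: 55.32
position: [0.5804, -0.0351, 0.2816]
tool_rot: [-2.237, -2.203, 0.001]
ft_force: [0.7, 0.1, 0.4]
grip_width: 0.997
grip_force: 0.0
```

Run:
```python
from h import *
mv((.547,-.3646,.29,30))
```

```text
xyz [-329.9, -28.4, -8.8] dr [-0.002, -0.0, 1.032]
```

>>> send_rows(xyz=[[-15,-1,-3],[-48,-4,-5],[-84,-7,-7],[-122,-10,-8],[-160,-13,-8],[-198,-17,-8],[-236,-20,-8],[-272,-24,-8],[-305,-27,-8],[-330,-28.5,-8]], dr=[[0,0,0.1],[0,0,0.21],[0,0,0.32],[0,0,0.43],[0,0,0.54],[0,0,0.65],[0,0,0.76],[0,0,0.87],[0,0,0.96],[0,0,1.03]])

```text
time: 56.15
position: [0.5464, -0.3686, 0.2896]
tool_rot: [3.036, 0.804, 0.001]
ft_force: [-0.3, -0.6, -0.1]
grip_width: 1.001
grip_force: 0.0
```

>>> send_rows(xyz=[[0,0,0],[0,0,0],[0,0,0],[0,0,0],[0,0,0],[0,0,0],[0,0,0],[0,0,0],[0,0,0],[0,0,0]], dr=[[0,0,0],[0,0,0],[0,0,0],[0,0,0],[0,0,0],[0,0,0],[0,0,0],[0,0,0],[0,0,0],[0,0,0]])

```text
time: 56.98
position: [0.5478, -0.3648, 0.2887]
tool_rot: [-3.033, -0.816, -0.002]
ft_force: [-0.1, 0.5, -0.9]
grip_width: 0.999
grip_force: 0.0
```

Run:
```python
from h import *
s=get_state(); print(s['position'],s['joint_positions'].round(2))
w=save('wrist','w12')[:,:,::-1]; sc=save('scene','s12')[:,:,::-1]
p=proj('wrist',(.547,-.3646,.14),s); print(p, (p-[180,120])*2.5)
mv((.547,-.3646,.1245,30))
cv2.imwrite('pics/c12.png',np.hstack([cv2.resize(w[120:280,180:360],(450,400),interpolation=cv2.INTER_CUBIC),cv2.resize(sc[200:300,220:307],(348,400),interpolation=cv2.INTER_CUBIC)]))
```

```text
[ 0.54783265 -0.3647826   0.28871122] [ 0.51  0.32  0.05  1.36 -0.02  1.47 -0.49]
[273.62921221 198.35195832] [234.07303054 195.87989579]
xyz [-0.8, -0.6, 164.2] dr [-0.0, -0.001, 0.002]
```

View pics/c12.png

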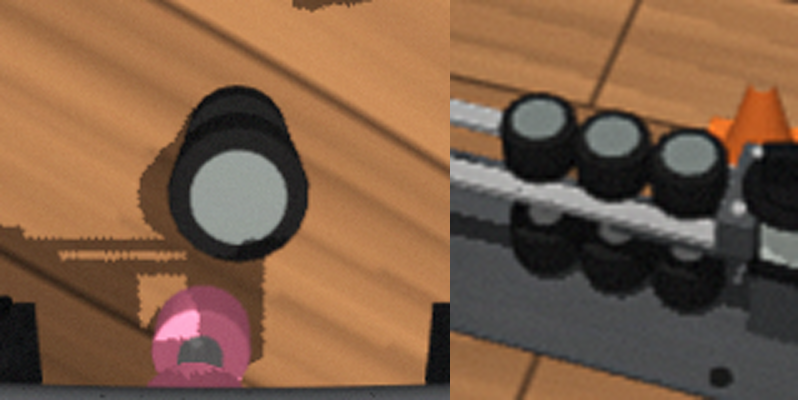

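The cap is at (238,198), about 1 mm from predicted, and three dumbbells hang in a row. Grasping the fourth.

>>> send_rows(xyz=[[-1,0.5,12],[-1,0.5,34],[-1,0.5,58],[-1,0.5,82],[-1,0.5,106],[-1,0.5,126],[-1,0.5,142],[-1,0.5,154],[-1,0.5,161],[-1,0.5,164]], dr=[[0,0,0],[0,0,0],[0,0,0],[0,0,0],[0,0,0],[0,0,0],[0,0,0],[0,0,0],[0,0,0],[0,0,0]])

```text
time: 57.92
position: [0.5467, -0.3653, 0.1231]
tool_rot: [-3.032, -0.815, 0.001]
ft_force: [0.2, -0.3, 0.1]
grip_width: 1.0
grip_force: 0.0
```

>>> send_rows(xyz=[[0,0,0],[0,0,0],[0,0,0],[0,0,0],[0,0,0],[0,0,0],[0,0,0],[0,0,0],[0,0,0],[0,0,0]], dr=[[0,0,0],[0,0,0],[0,0,0],[0,0,0],[0,0,0],[0,0,0],[0,0,0],[0,0,0],[0,0,0],[0,0,0]], jaw=30, grip_force=50)

```text
time: 58.75
position: [0.5477, -0.3661, 0.1253]
tool_rot: [3.033, 0.815, 0.003]
ft_force: [0.6, -1.1, 2.2]
grip_width: 0.608
grip_force: 50.0
```

>>> send_rows(xyz=[[0,0,-5],[0,0,-15],[0,0,-30],[0,0,-46],[0,0,-62],[0,0,-78],[0,0,-95],[0,0,-112],[0,0,-122],[0,0,-127]], dr=[[0,0,0],[0,0,0],[0,0,0],[0,0,0],[0,0,0],[0,0,0],[0,0,0],[0,0,0],[0,0,0],[0,0,0]])

```text
time: 59.58
position: [0.5475, -0.3658, 0.2532]
tool_rot: [3.034, 0.816, 0.003]
ft_force: [0.3, -0.2, -5.3]
grip_width: 0.609
grip_force: 50.0
```

```bash
python3 -c "
from h import *
s=get_state();print(s['position'],s['ft_force'],s['grip_width']*87,s['grip_force'])
mv((.5788,-.22,.25,89.2),(.5788,-.22,.15,89.2))"
```

```text
[ 0.5474755  -0.36578594  0.25323656] [ 0.31421266 -0.18255427 -5.32052256] 52.96376357978953 49.988385904580355
xyz [100.2, -110.4, 3.4] dr [0.002, -0.002, -1.031]
xyz [0.0, 0.0, 100.0] dr [0.0, 0.0, 0.0]
```

>>> send_rows(xyz=[[6,-7,0],[17,-19,0],[29,-32,0],[42,-46,0],[55,-60,0],[68,-74,0],[80,-88,0],[90,-99,0],[97,-107,0],[100,-110,0]], dr=[[0,0,-0.1],[0,0,-0.21],[0,0,-0.32],[0,0,-0.43],[0,0,-0.54],[0,0,-0.65],[0,0,-0.76],[0,0,-0.87],[0,0,-0.96],[0,0,-1.03]])

```text
time: 60.42
position: [0.5785, -0.2171, 0.2507]
tool_rot: [-2.228, -2.21, -0.003]
ft_force: [0.9, 0.5, -4.9]
grip_width: 0.606
grip_force: 50.0
```

>>> send_rows(xyz=[[0,0,5],[0,0,20],[0,0,40],[0,0,60],[0,0,76],[0,0,89],[0,0,97],[0,0,102],[0,0,103],[0,0,103]], dr=[[0,0,0],[0,0,0],[0,0,0],[0,0,0],[0,0,0],[0,0,0],[0,0,0],[0,0,0],[0,0,0],[0,0,0]])

```text
time: 61.25
position: [0.5789, -0.2206, 0.1492]
tool_rot: [2.239, 2.203, 0.002]
ft_force: [-0.1, -0.2, -4.5]
grip_width: 0.608
grip_force: 50.0
```

```bash
python3 -c "
from h import *
s=get_state();print(s['position'],s['ft_force'],s['grip_width']*87,s['grip_force'])
mv((.580,-.13,.149,89.2),(.5805,-.096,.149,89.2))"
```

```text
[ 0.57892948 -0.22055798  0.14917595] [-0.06541728 -0.18844986 -4.50937667] 52.88373893015509 49.99067343771458
xyz [90.6, -0.4, 0.2] dr [0.001, -0.001, -0.002]
xyz [34.0, 0.0, 0.0] dr [0.0, 0.0, 0.0]
```

>>> send_rows(xyz=[[4,0,0],[12,0,0],[22,0,0],[34,0,0],[48,0,0],[62,0,0],[75,0,0],[86,0,0],[95,0,0],[100,0,0]], dr=[[0,0,0],[0,0,0],[0,0,0],[0,0,0],[0,0,0],[0,0,0],[0,0,0],[0,0,0],[0,0,0],[0,0,0]])

```text
time: 62.08
position: [0.5804, -0.1181, 0.1491]
tool_rot: [-2.236, -2.206, -0.003]
ft_force: [0.2, 1.1, -4.4]
grip_width: 0.612
grip_force: 50.0
```

>>> send_rows(xyz=[[4,0,0],[9,0,0],[14,0,0],[19,0,0],[22,0,0.5],[24,0,1.5],[24,0,2.5],[24,0,3.5],[24,0,4.5],[24,0,4.5]], dr=[[0,0,0],[0,0,0],[0,0,0],[0,0,0],[0,0,0],[0,0,0],[0,0,0],[0,0,0],[0,0,0],[0,0,0]])

```text
time: 62.92
position: [0.5806, -0.0966, 0.1453]
tool_rot: [-2.239, -2.204, -0.002]
ft_force: [-2.6, 1.1, 0.6]
grip_width: 0.611
grip_force: 50.0
```

>>> send_rows(xyz=[[0,0,0.3],[1,0,0.3],[2,0,0.3],[3,0,0.3],[4,0,0.3],[5,0,0.3],[6,0,0.3],[6,0,0.3],[6,0,0.3],[6,0,0.3]], dr=[[0,0,0],[0,0,0],[0,0,0],[0,0,0],[0,0,0],[0,0,0],[0,0,0],[0,0,0],[0,0,0],[0,0,0]])

```text
time: 63.75
position: [0.5815, -0.0938, 0.1453]
tool_rot: [2.237, 2.199, 0.0]
ft_force: [-1.0, -4.8, 3.4]
grip_width: 0.608
grip_force: 50.0
```

>>> send_rows(xyz=[[0,0,0],[0,0,0],[0,0,0],[0,0,0],[0,0,0],[0,0,-10],[0,0,-30],[0,0,-60],[0,0,-95],[0,0,-135]], dr=[[0,0,0],[0,0,0],[0,0,0],[0,0,0],[0,0,0],[0,0,0],[0,0,0],[0,0,0],[0,0,0],[0,0,0]], jaw=87)

```text
time: 64.58
position: [0.5797, -0.0902, 0.2801]
tool_rot: [-2.237, -2.203, -0.0]
ft_force: [1.5, 0.1, -0.3]
grip_width: 0.998
grip_force: 0.0
```

>>> send_rows(xyz=[[-20,-10,-5],[-50,-25,-10],[-80,-40,-15],[-110,-55,-20],[-140,-70,-20],[-165,-82,-20],[-180,-90,-20],[-190,-95,-20],[-190,-95,-20],[-190,-95,-20]], dr=[[0,0,0],[0,0,0],[0,0,0],[0,0,0],[0,0,0],[0,0,0],[0,0,0],[0,0,0],[0,0,0],[0,0,0]])

```text
time: 65.42
position: [0.4831, -0.2783, 0.2993]
tool_rot: [2.238, 2.204, 0.004]
ft_force: [0.2, 1.4, 0.3]
grip_width: 0.997
grip_force: 0.0
```

Run:
```python
from h import *
t=save('top','t13')[:,:,::-1]; sc=save('scene','s13')[:,:,::-1]
hsv=cv2.cvtColor(t,cv2.COLOR_BGR2HSV); m=((hsv[...,1]<60)&(hsv[...,2]>80)).astype(np.uint8)
for y in(.0725,.0175,-.037,-.092):
    p=proj('top',(.582,y,.16)); b=np.zeros_like(m); cv2.circle(b,tuple(int(v) for v in p.round()),7,1,-1)
    M=cv2.moments(m&b,True); c=(M['m10']/M['m00'],M['m01']/M['m00']); print(M['m00'],plane('top',c,.16).round(4))
cv2.imwrite('pics/c13.png',np.hstack([cv2.resize(t[140:270,130:350],(440,260)),cv2.resize(sc[190:320,200:380],(360,260),interpolation=cv2.INTER_CUBIC)]))
```

```text
147.0 [0.5821 0.0732 0.16  ]
146.0 [0.583  0.0185 0.16  ]
149.0 [ 0.5819 -0.036   0.16  ]
143.0 [ 0.5824 -0.0929  0.16  ]
```

View pics/c13.png

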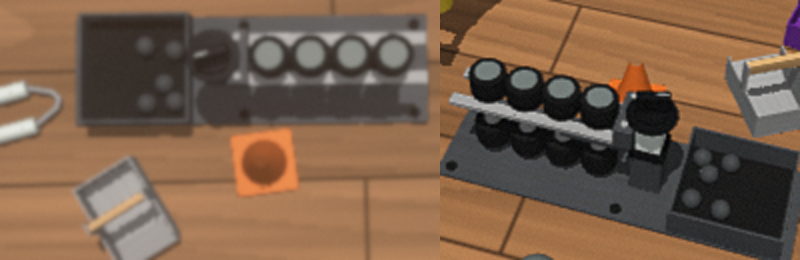

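All four dumbbells hang in a row about 55–57 mm apart, the balls are in the pan, and the scoop stands upright and empty. Handing in.

```bash
python3 -c "
from h import *
print(close_job())"
```

```text
the job is handed in; nothing more can be done
None
```

I handed the job in after about 65 s of the 200 s: the knob is at its stop, all 5 balls are in the pan, the empty scoop is upright on the crate top, and all four dumbbells hang close up against the stop plate; no verdict came back.

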